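# Pack a laser level kit and close its case

### The arm

A 6-joint arm with a two-finger parallel gripper is mounted at the origin on the work surface. World frame = base frame: x ahead of the robot, y to its left, z up, the work surface at z = 0. Lengths are in m, angles in degrees, forces in N, time in s.
With the tool pointing down it reaches from about 0.3 to 0.75 m from the base axis. Payload 8.5 kg.
Tool frame: the origin (TCP) lies midway between the tips of the shut fingers; the grasp point (between the pads) lies 19 mm behind it (env.hold_point_z is the distance from the TCP to the grasp point, in m); z points along the fingers, y is the line along which they close (so a half turn about z gives the same grasp; the last joint's range is limited). The gripper opens to 85 mm and grips with 20 to 120 N. Pads are 22 mm wide; open, the fingers measure 114 mm over their backs; the gripper's body (76 mm by 85 mm) begins 54 mm behind the grasp point. The pads swing forward as they close: fully open they stand 13 mm farther back than shut.
Start: joints at [59.169, 21.807, 74.336, -0, 83.858, -12.336], TCP at [0.174, 0.522, 0.231] pointing down, gripper open.
Joint ranges: [-178.18, 178.18], [-50.72, 133.34], [12.68, 142.11], [-81.47, 261.47], [9.98, 163.14], [-165.26, 165.26]. Speed limits (degrees/s): [136.94, 136.94, 180, 180, 180, 180].

### API

Orientations are given as a 3x3 rotation matrix whose columns are the frame's x, y, z axes.
In Python, from rig import observe, get_image, camera_info, env gives the robot as it stands.
- The arm moves only by the tool drive_tool, never from a script. Its arguments are lists of equal length, an entry for each row: "offset": the shift along the tool's x, y, z in units of 40 mm (1.0 is 40 mm), a list of three; "turn": the turn, a rotation vector about the tool's x, y, z in units of 6 degrees (1.0 is 6 degrees), a list of three; "hand": the opening, from 0 (shut) to 1 (fully open). A call has exactly 10 rows; each row shifts and turns the commanded pose from where the row before left it, along the tool's axes as they then stand; what a row does not reach is not made up. A row lasts 1/8 s, in which the tool goes at most 62.5 mm and 10.7 degrees, less where a joint would pass 70% of its speed; a pose out of reach is approached as far as the arm can. A call is refused whole if a number of a shift passes 1 or a number of a turn 1, either way. A call with a gripper value outside its range is refused whole. The fingers move at their own pace and stop on an object; "newtons" is the grip in N (left out, the last holds). Time passes only in rows, so rows that do not move let the fingers close, or fill a call up. It gives the time, the measured TCP pose, the force, the opening and the grip force at its end, in the units of the state.
- observe(): the state, without advancing time (a new reading comes with each control period).
- get_image(name): name is "scene" or "top" or "wrist"; returns the picture (400x640x3 uint8, blue, green, red); there is no depth.
- camera_info(name): a dict with "fx", "fy", "cx", "cy" (pixels), "world_to_cam" (4x4, takes a point from world to camera coordinates). Camera axes: x right, y down, z forward; pixel columns grow to the right and rows downward; lengths in m; the calibration is good to about 2 mm. A picture is of the moment at which its call begins: read the wrist's pose just before it. camera_info takes no time and is no camera call; for the wrist camera it gives the pose at the moment of the call.
- env.close_job(): hands the job in; it is judged then, once.
The state is a dict: "time_s": time; "q": joint angles; "qvel": joint speeds; "joint_efforts": joint torques, N m; "position": TCP position; "tool_rot": TCP orientation; "ft_force": force on the tool from outside, world axes, zero at the start; "wrist_torque": the same for the moment, N m; "grip_width": finger opening in m; "gripper_force": force on a finger pad.
Only numpy, scipy, OpenCV 4.12 (cv2) and the standard library are available. Lean on these libraries where they do the work, as an engineer would, in place of code of your own. Each camera call takes 0.05 s, during which the arm holds its last target. There are 200 camera calls.

### The job

Pack this laser kit for dispatch: put every part lying on the grey bench mat into its own pocket in the foam of the open yellow case, each fully down and upright. Then swing the lid fully shut, and clamp both front latches down flat against the case. Leave the bottle, tape, manuals and screwdriver where they are.

Things in the scene. Friction and masses are not known exactly. Their poses are not given: they have to be found in the camera images.
- laser_mid (a point): Line laser, black rubber-clad block with a yellow band and a glass window at one end, the biggest part. 90 mm long (its x) by 60 wide (its y) by 75 high (its z, upwards), loose, on the grey bench mat; this point is its centre, 37.5 mm above its underside.
- receiver_mid (a point): Laser receiver, long black slab with a small grey-green display and white sensor strip on top. 120 mm long (its x) by 48 wide (its y) by 40 high (its z, upwards), loose, on the grey bench mat; this point is its centre, 20 mm above its underside. May be absent (not ordered); then nothing goes in its pocket.
- clamp_mid (a point): Rod clamp: a long narrow aluminium bar (22 mm high) with a black block (46 mm long, as wide as the bar, 40 mm high) 4 mm off its middle towards its -x; grip it by the block. 104 mm long (its x) by 36 wide (its y) by 40 high (its z, upwards), loose, on the grey bench mat; this point is its centre, 20 mm above its underside. May be absent (not ordered); then nothing goes in its pocket.
- battery_mid (a point): Battery pack, a short black block with three brass contacts at one end. 62 mm long (its x) by 46 wide (its y) by 40 high (its z, upwards), loose, on the grey bench mat; this point is its centre, 20 mm above its underside. May be absent (not ordered); then nothing goes in its pocket.
- mount_mid (a point): Tripod mount, the smallest part: black base 24 mm high with a 34 mm long aluminium block on it (to 40 mm high, 4 mm off the middle towards its -x) and a brass stud on top. 50 mm long (its x) by 40 wide (its y) by 40 high (its z, upwards), loose, on the grey bench mat; this point is its centre, 20 mm above its underside. May be absent (not ordered); then nothing goes in its pocket.
- pocket_laser (a point): Pocket of the laser in the black foam: first from the left end (+y end of the case), deep; 98 mm along the case's x by 68 along its y (4 mm of play round the part), 40 mm deep. This point: centre of its floor, 40 mm above the table. Axes as the case: z up, x from front to hinge. The part goes in upright, long side along x, either way round; its top stays 35 mm above the foam.
- pocket_receiver (a point): Pocket of the receiver in the black foam: second from the left end; 128 mm along the case's x by 56 along its y (4 mm of play round the part), 18 mm deep. This point: centre of its floor, 62 mm above the table. Axes as the case: z up, x from front to hinge. The part goes in upright, long side along x, either way round; its top stays 22 mm above the foam.
- pocket_clamp (a point): Pocket of the clamp in the black foam: third from the left end, the narrowest long one; 112 mm along the case's x by 44 along its y (4 mm of play round the part), 18 mm deep. This point: centre of its floor, 62 mm above the table. Axes as the case: z up, x from front to hinge. The part goes in upright, long side along x, either way round; its top stays 22 mm above the foam.
- pocket_battery (a point): Pocket of the battery in the black foam: at the right end (-y end), the one nearer the case's front; 70 mm along the case's x by 54 along its y (4 mm of play round the part), 18 mm deep. This point: centre of its floor, 62 mm above the table. Axes as the case: z up, x from front to hinge. The part goes in upright, long side along x, either way round; its top stays 22 mm above the foam.
- pocket_mount (a point): Pocket of the mount in the black foam: at the right end (-y end), the one nearer the hinge, smallest of all; 58 mm along the case's x by 48 along its y (4 mm of play round the part), 18 mm deep. This point: centre of its floor, 62 mm above the table. Axes as the case: z up, x from front to hinge. The part goes in upright, long side along x, either way round; its top stays 22 mm above the foam.
- lid (a joint): Lid of the yellow carrying case, rad: 0 = shut, 1.72 to 1.85 at the start (standing open, leaning back). Hinge along the case's y at its far upper rim. Hollow shell, 164 mm from front to hinge, 324 mm wide, 45 mm deep. The hinge is stiff: the lid stays where it is left and takes about 3 to 7 N, 0.10 m from the hinge, to move.
- case: Yellow plastic carrying case, fixed, 164 mm (x, front to hinge) by 324 mm (y, to its left); origin at the centre of its underside. Its rim is 85 mm and its black foam 80 mm above the table; with the lid shut its top is 130 mm above the table.
- lid_hinge (a point): Middle of the lid's hinge line, on the far upper rim of the case, 85 mm above the table; it turns with the lid. With the lid shut its axes are those of the case. The lid covers x = -164..0 mm, y = -162..162 mm, z = 0 (rim) to 45 mm (outer face) of this frame.
- lid_edge (a point): Middle of the lid's outer front edge (164 mm from the hinge, on the outer face), where it can be pushed over and down; turns with the lid.
- latch_left (a joint): Black clamp latch on the left (+y) half of the lid's front, rad: 0 = clamped down flat against the front of the case, 1.57 = sticking straight out from the lid's front, 1.6 to 2.0 at the start. A plate 40 mm wide, 40 mm long, 6 mm thick, reaching 38 mm from its hinge. Stays where left; takes 2 to 3 N at its end to swing.
- latch_left_hinge (a point): Middle of that latch's hinge, 6 mm in front of the lid's front face and 14 mm above the lid's rim (99 mm above the table when the lid is shut), 90 mm left of the case's middle; its axes turn with the plate, which reaches along its -z and has its outer face to its -x (3 mm from the hinge line).
- latch_right (a joint): Black clamp latch on the right (-y) half of the lid's front, rad: 0 = clamped down flat against the front of the case, 1.57 = sticking straight out from the lid's front, 1.6 to 2.0 at the start. A plate 40 mm wide, 40 mm long, 6 mm thick, reaching 38 mm from its hinge. Stays where left; takes 2 to 3 N at its end to swing.
- latch_right_hinge (a point): Middle of that latch's hinge, 6 mm in front of the lid's front face and 14 mm above the lid's rim (99 mm above the table when the lid is shut), 90 mm right of the case's middle; its axes turn with the plate, which reaches along its -z and has its outer face to its -x (3 mm from the hinge line).
- mat: Grey rubber bench mat, 280 mm (x) by 360 mm (y), 3 mm thick, fixed; origin at the centre of its underside. The kit's parts lie on it.
- bottle: Bystander: amber bottle, 56 mm across, 150 mm tall, standing beyond the work; origin at the centre of its underside. Not to be disturbed.
- tape: Bystander: roll of packing tape lying flat, 104 mm across, 48 mm high; origin at the centre of its underside. Not to be disturbed.
- booklets: Bystander: stack of manuals, 105 by 148 by 16 mm; origin at the centre of its underside. Not to be disturbed.
- screwdriver: Bystander: screwdriver lying left of the work, about 200 mm long; origin under its middle. Not to be disturbed.
Mind the look-alikes: they are no part of the job. What is shaped like the part that bears laser_mid but pink is not meant.

How it is judged (in metres and radians):
On the way, in this order (a step that is already met when the one before it is completed fails the run):
1. every part that was on the mat lies in its own pocket, the lid still open (horizontal distance between laser_mid and pocket_laser below 0.009 m and z of laser_mid in the frame of pocket_laser below 0.0425 m and angle between the x axis of laser_mid and the x axis of pocket_laser, either way round below 0.3 rad and angle between each of laser_mid, receiver_mid, clamp_mid, battery_mid, mount_mid's own z axis and vertical below 0.15 rad and horizontal distance between receiver_mid and pocket_receiver below 0.009 m and z of receiver_mid in the frame of pocket_receiver below 0.025 m and angle between the x axis of receiver_mid and the x axis of pocket_receiver, either way round below 0.3 rad and horizontal distance between clamp_mid and pocket_clamp below 0.009 m and z of clamp_mid in the frame of pocket_clamp below 0.025 m and angle between the x axis of clamp_mid and the x axis of pocket_clamp, either way round below 0.3 rad and horizontal distance between battery_mid and pocket_battery below 0.009 m and z of battery_mid in the frame of pocket_battery below 0.025 m and angle between the x axis of battery_mid and the x axis of pocket_battery, either way round below 0.3 rad and horizontal distance between mount_mid and pocket_mount below 0.009 m and z of mount_mid in the frame of pocket_mount below 0.025 m and angle between the x axis of mount_mid and the x axis of pocket_mount, either way round below 0.3 rad and value of joint lid above 0.5 rad), for 0.2 s.
2. the lid is fully shut (value of joint lid below 0.04 rad), for 0.2 s.
3. both latches are clamped down on the shut lid (value of joint lid below 0.04 rad and value of joint each of latch_left, latch_right below 0.15 rad), for 0.2 s.
At the end, for the whole second after the job is handed in: Every part present rests in its own pocket (centre within 9 mm sideways, at most 5 mm above fully down, long side within 0.3 rad of the case's x either way round, upright within 0.15 rad); lid within 0.04 rad of shut; both latches within 0.15 rad of flat down (all of step 3 and horizontal distance between laser_mid and pocket_laser below 0.009 m and z of laser_mid in the frame of pocket_laser below 0.0425 m and angle between the x axis of laser_mid and the x axis of pocket_laser, either way round below 0.3 rad and angle between each of laser_mid, receiver_mid, clamp_mid, battery_mid, mount_mid's own z axis and vertical below 0.15 rad and horizontal distance between receiver_mid and pocket_receiver below 0.009 m and z of receiver_mid in the frame of pocket_receiver below 0.025 m and angle between the x axis of receiver_mid and the x axis of pocket_receiver, either way round below 0.3 rad and horizontal distance between clamp_mid and pocket_clamp below 0.009 m and z of clamp_mid in the frame of pocket_clamp below 0.025 m and angle between the x axis of clamp_mid and the x axis of pocket_clamp, either way round below 0.3 rad and horizontal distance between battery_mid and pocket_battery below 0.009 m and z of battery_mid in the frame of pocket_battery below 0.025 m and angle between the x axis of battery_mid and the x axis of pocket_battery, either way round below 0.3 rad and horizontal distance between mount_mid and pocket_mount below 0.009 m and z of mount_mid in the frame of pocket_mount below 0.025 m and angle between the x axis of mount_mid and the x axis of pocket_mount, either way round below 0.3 rad); the robot touches nothing.
It fails at once if the bottle is moved more than 30 mm or tipped over (distance of bottle from where it was at the start of the episode above 0.03 m or angle between bottle's own z axis and vertical above 0.5 rad).
It fails at once if the tape moved more than 30 mm (distance of tape from where it was at the start of the episode above 0.03 m).
It fails at once if the stack of manuals moved more than 30 mm (distance of booklets from where it was at the start of the episode above 0.03 m).
It fails at once if the screwdriver moved more than 30 mm (distance of screwdriver from where it was at the start of the episode above 0.03 m).
Of receiver, clamp, battery, mount only 2 to 4 are there at a start; the rules pass over those that are not, and their reading is None.
At some moment in a run one of laser, receiver, clamp, battery, mount may be knocked a few centimetres aside while the robot is not near it.
It also fails if it takes over 210 s, if anything falls off the work surface, if the arm or the gripper's body presses on something with over 40 N, if the wrist force passes 120 N, or if a joint passes its speed limit or range.

## Working session

There is one attempt and no reset: what is moved stays moved. The work goes in short steps, Python scripts to look and compute and a tool call to move; the robot and the scene stay as the last step left them, time stands still between calls to the robot, and variables do not carry over. Pictures are saved under pics/ and viewed, at most 17 in all, crops included, and the job is handed in when it is done.

Besides the shell and the picture viewer there is one more tool, called after "Request:" as name(argument=value, ...) on one line, values as JSON. drive_tool: Moves the arm, as the interface text tells. Its arguments: {"type":"object","properties":{"offset":{"type":"array"},"turn":{"type":"array"},"hand":{"type":"array"},"newtons":{"type":"number"}},"required":["offset","turn","hand"]}

```bash
ls; mkdir -p pics
python3 - <<'E'
from rig import observe,get_image,camera_info,env
import cv2
for n in("scene","top"):
    cv2.imwrite(f"pics/{n}0.png",get_image(n)); c=camera_info(n); print(n,c)
print(observe()); print(env.hold_point_z)
E
```

```text
pics
scene {'fx': 367.7822178625398, 'fy': 367.7822178625398, 'cx': 311.66990226633493, 'cy': 201.82747415471542, 'world_to_cam': array([[ 0.30169855,  0.95330708, -0.01354985, -0.22387069],
       [ 0.73592899, -0.24189192, -0.63237396, -0.28402877],
       [-0.60612417,  0.18081458, -0.77454476,  1.5308586 ],
       [ 0.        ,  0.        ,  0.        ,  1.        ]])}
top {'fx': 382.5211397259945, 'fy': 382.5211397259945, 'cx': 321.3410413406487, 'cy': 202.23191555460411, 'world_to_cam': array([[ 0.0095716 , -0.9997965 ,  0.01775775,  0.05096353],
       [-0.99844362, -0.01053139, -0.05476703,  0.49744187],
       [ 0.05494289, -0.01720591, -0.99834124,  1.15499085],
       [ 0.        ,  0.        ,  0.        ,  1.        ]])}
{'time_s': 0.1, 'q': array([ 5.91679978e+01,  2.18353503e+01,  7.43775780e+01, -1.71777736e-03,
        8.38564212e+01, -1.23349758e+01]), 'qvel': array([ 0.09754838, -0.04542939, -0.09513725,  0.10498275,  0.06683001,
        0.04556492]), 'joint_efforts': array([ 3.75343719e-03, -4.49220157e+01, -2.31654936e+01, -2.05649885e-04,
        3.76460346e-03, -3.97608278e-05]), 'position': array([0.17436276, 0.52136838, 0.23080687]), 'tool_rot': array([[-9.48341077e-01,  3.17252025e-01, -5.94749620e-04],
       [ 3.17252500e-01,  9.48340519e-01, -1.05459668e-03],
       [ 2.29452230e-04, -1.18880316e-03, -9.99999267e-01]]), 'ft_force': array([-0.42158689,  0.1800516 ,  0.86164224]), 'wrist_torque': array([-0.03874596, -0.04260071,  0.00709868]), 'gripper_force': 0.0, 'grip_width': 0.08497176220793136}
0.0187
```

View pics/top0.png

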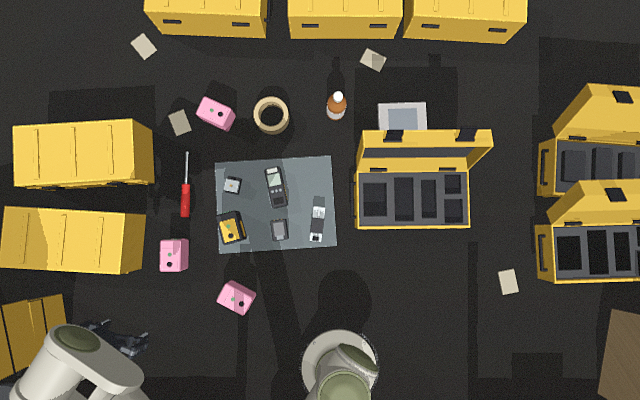

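View pics/scene0.png

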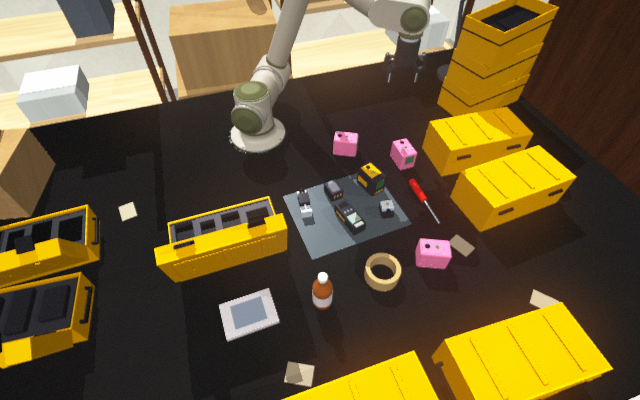

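The picture shows the mat with five parts: laser, yellow/black (231,229); receiver (275,186); clamp (318,218); battery (279,230); mount (232,185). The things that could be taken for the laser are three pink blocks at (215,112), (173,255) and (236,297), all off the mat. The target is the one black/yellow block on the mat. The target case is the fixed, open, empty one at (413,190). The cases at (600,140) and (600,240) are decoys.

```bash
cat > h.py <<'E'
from rig import observe,get_image,camera_info,env
import cv2,numpy as np
def ray(c,px,z):
    R=c["world_to_cam"][:3,:3];t=c["world_to_cam"][:3,3];o=-R.T@t
    px=np.atleast_2d(px).astype(float)
    d=np.c_[(px[:,0]-c["cx"])/c["fx"],(px[:,1]-c["cy"])/c["fy"],np.ones(len(px))]@R
    return o+d*((z-o[2])/d[:,2])[:,None]
def proj(c,P):
    P=np.atleast_2d(P);q=P@c["world_to_cam"][:3,:3].T+c["world_to_cam"][:3,3]
    return np.c_[q[:,0]/q[:,2]*c["fx"]+c["cx"],q[:,1]/q[:,2]*c["fy"]+c["cy"]]
E
python3 - <<'E'
from h import *
im=cv2.imread("pics/top0.png")
cv2.imwrite("pics/crop1.png",cv2.resize(im[115:265,205:500],None,fx=2.7,fy=2.7,interpolation=cv2.INTER_CUBIC))
c=camera_info("top")
print("mat",ray(c,[[215,163],[330,155],[337,244],[221,254]],.003).round(3).tolist())
for n,p,z in(("laser",[231,229],.078),("recv",[275,186],.043),("clamp",[318,218],.043),("bat",[279,230],.043),("mount",[232,185],.043)):print(n,ray(c,p,z).round(3))
print("case rim",ray(c,[[356,229],[470,229]],.085).round(3).tolist())
w=camera_info("wrist");s=observe()
R=s["tool_rot"];W=w["world_to_cam"];o=-W[:3,:3].T@W[:3,3]
print("cam in tool",R.T@(o-s["position"]),"\n",(R.T@W[:3,:3].T).round(3),w["fx"],w["cx"],w["cy"])
E
```

```text
mat [[0.615, 0.385, 0.003], [0.645, 0.03, 0.003], [0.37, 0.007, 0.003], [0.336, 0.36, 0.003]]
laser [[0.414 0.315 0.078]]
recv [[0.542 0.195 0.043]]
clamp [[0.448 0.066 0.043]]
bat [[0.412 0.181 0.043]]
mount [[0.544 0.322 0.043]]
case rim [[0.417, -0.043, 0.085], [0.42, -0.371, 0.085]]
cam in tool [ 0.08569598  0.00063109 -0.14402181] 
 [[-0.001 -0.944 -0.329]
 [ 1.    -0.001  0.   ]
 [-0.    -0.329  0.944]] 357.4719412717509 323.2792120172198 195.79989379356454
```

View pics/crop1.png

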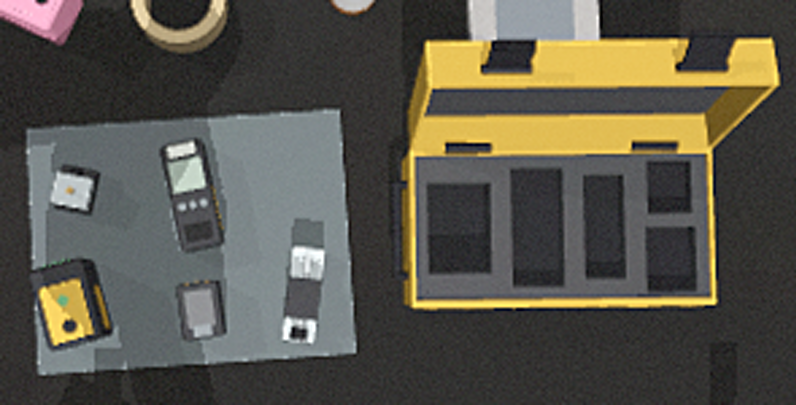

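The crop confirms the laser: black block, yellow band, no pink, at crop (75,305). The mat has all five parts, and the case pockets line up left to right as described. Next I move over the mat to measure with the wrist camera.

Request:
drive_tool(offset=[[0, 0, -0.8], [0, 0, -0.8], [0, 0, -0.8], [0, 0, -0.8], [-0.9, -1, 0], [-0.9, -1, 0], [-0.9, -1, 0], [-0.9, -1, 0], [-0.9, -1, 0], [-0.9, -1, 0]], turn=[[0, 0, -0.77], [0, 0, -0.77], [0, 0, -0.77], [0, 0, -0.77], [0, 0, 0], [0, 0, 0], [0, 0, 0], [0, 0, 0], [0, 0, 0], [0, 0, 0]], hand=[1, 1, 1, 1, 1, 1, 1, 1, 1, 1])

```text
time_s: 1.35
position: [0.3913, 0.28, 0.3591]
tool_rot: [[-1.0, 0.0, -0.0], [0.0, 1.0, -0.0], [0.0, -0.0, -1.0]]
ft_force: [0.5, 0.6, -0.2]
grip_width: 0.0857
gripper_force: 0.0
```

Request:
drive_tool(offset=[[-0.7, -1, 0], [-0.7, -1, 0], [0, 0, 0], [0, 0, 0], [0, 0, 0], [0, 0, 0], [0, 0, 0], [0, 0, 0], [0, 0, 0], [0, 0, 0]], turn=[[0, 0, 0], [0, 0, 0], [0, 0, 0], [0, 0, 0], [0, 0, 0], [0, 0, 0], [0, 0, 0], [0, 0, 0], [0, 0, 0], [0, 0, 0]], hand=[1, 1, 1, 1, 1, 1, 1, 1, 1, 1])

```text
time_s: 2.6
position: [0.4464, 0.2015, 0.3593]
tool_rot: [[-1.0, 0.0, -0.0], [0.0, 1.0, -0.0], [0.0, -0.0, -1.0]]
ft_force: [0.3, -0.9, -1.0]
grip_width: 0.0852
gripper_force: 0.0
```

```bash
cat >> h.py <<'E'
def snap(name,fn):
    c=camera_info(name); im=get_image(name); cv2.imwrite(fn,im); np.save(fn[:-4]+".npy",c,allow_pickle=True); return im,c
def load(fn): return np.load(fn[:-4]+".npy",allow_pickle=True).item()
def plan(pos,yaw):
    """tool pointing down, tool y at angle yaw (deg) CCW from world +Y; totals in units"""
    s=observe();a=np.radians(yaw);c_,s_=np.cos(a),np.sin(a)
    Rt=np.array([[-c_,-s_,0],[-s_,c_,0],[0,0,-1.]])
    rv=cv2.Rodrigues(s["tool_rot"].T@Rt)[0].ravel()
    print("t",round(s["time_s"],1),"pos",s["position"].round(4),"turn",(np.degrees(rv)/6).round(2),"off",(Rt.T@(np.array(pos)-s["position"])/.04).round(2),"w",round(s["grip_width"],4),"gf",round(s["gripper_force"],1),"F",s["ft_force"].round(1))
E
python3 - <<'E'
from h import *
plan([.45,.19,.36],0)
im,c=snap("wrist","pics/w1.png")
E
```

```text
t 2.6 pos [0.4464 0.2015 0.3593] turn [-0. -0. -0.] off [-0.09 -0.29 -0.02] w 0.0852 gf 0.0 F [ 0.3 -0.9 -1. ]
```

View pics/w1.png

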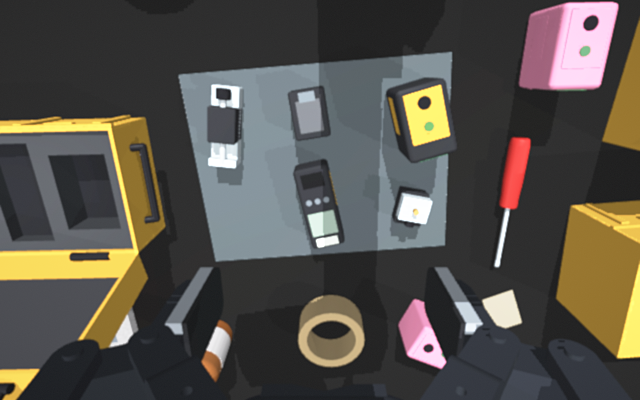

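Run:
```python
import cv2
im=cv2.imread("pics/w1.png")
cv2.imwrite("pics/w1c.png",cv2.resize(im[65:265,190:465],None,fx=2.9,fy=2.9,interpolation=cv2.INTER_CUBIC))
```

```text
(no output)
```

View pics/w1c.png

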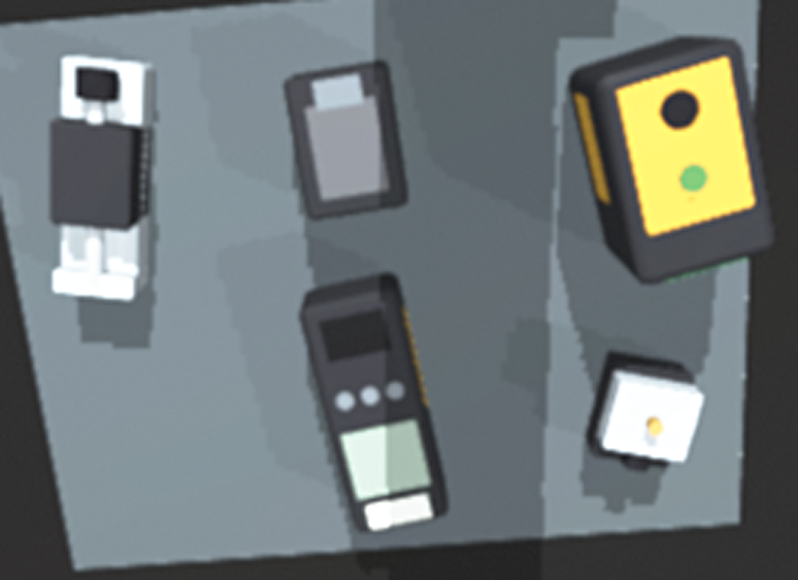

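Request:
drive_tool(offset=[[0, -1, 0], [0, -1, 0], [0, -1, 0], [0, -1, 0], [0, -1, 0], [0, -1, 0], [0, -1, 0], [0, -1, 0], [0, -1, 0], [0, -1, 0]], turn=[[0, 0, 0], [0, 0, 0], [0, 0, 0], [0, 0, 0], [0, 0, 0], [0, 0, 0], [0, 0, 0], [0, 0, 0], [0, 0, 0], [0, 0, 0]], hand=[1, 1, 1, 1, 1, 1, 1, 1, 1, 1])

```text
time_s: 3.9
position: [0.4461, -0.1999, 0.3594]
tool_rot: [[-1.0, 0.0, 0.0], [0.0, 1.0, -0.0], [-0.0, -0.0, -1.0]]
ft_force: [0.9, 0.1, -1.6]
grip_width: 0.0855
gripper_force: 0.0
```

Request:
drive_tool(offset=[[0, 0, 0], [0, 0, 0], [0, 0, 0], [0, 0, 0], [0, 0, 0], [0, 0, 0], [0, 0, 0], [0, 0, 0], [0, 0, 0], [0, 0, 0]], turn=[[0, 0, 0], [0, 0, 0], [0, 0, 0], [0, 0, 0], [0, 0, 0], [0, 0, 0], [0, 0, 0], [0, 0, 0], [0, 0, 0], [0, 0, 0]], hand=[1, 1, 1, 1, 1, 1, 1, 1, 1, 1])

```text
time_s: 5.15
position: [0.4463, -0.1985, 0.3593]
tool_rot: [[-1.0, 0.0, -0.0], [0.0, 1.0, 0.0], [0.0, 0.0, -1.0]]
ft_force: [-0.0, 0.4, -0.0]
grip_width: 0.0852
gripper_force: 0.0
```

Run:
```python
from h import *
plan([.45,-.2,.36],0)
im,c=snap("wrist","pics/w2.png")
cv2.imwrite("pics/w2c.png",cv2.resize(im[:300,100:540],None,fx=1.8,fy=1.8,interpolation=cv2.INTER_CUBIC))
```

```text
t 5.2 pos [ 0.4463 -0.1985  0.3593] turn [ 0. -0. -0.] off [-0.09 -0.04 -0.02] w 0.0852 gf 0.0 F [-0.   0.4 -0. ]
```

View pics/w2c.png

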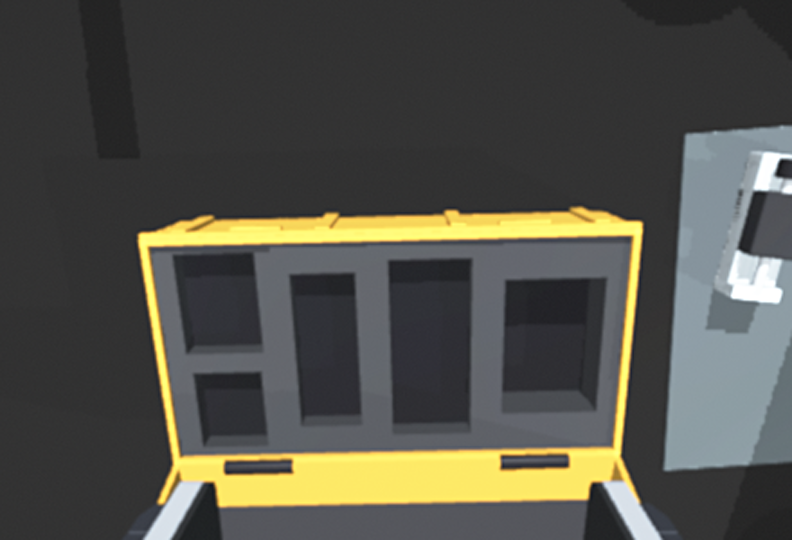

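The wrist crops show all parts clearly, plus the case rim with its five pocket outlines at (173..606, 255..446) in the crop. Now I compute centres and check them against the given sizes, then overlay wireframes.

```bash
cat > fit.py <<'E'
from h import *
from scipy.optimize import least_squares
def corners(cx,L,W): return np.array([[cx-L/2,W/2],[cx-L/2,-W/2],[cx+L/2,-W/2],[cx+L/2,W/2]])
def rot(a): return np.array([[np.cos(a),-np.sin(a)],[np.sin(a),np.cos(a)]])
def box(pose,cx,L,W,z): 
    q=corners(cx,L,W)@rot(pose[2]).T+pose[:2]; return np.c_[q,np.full(4,z)]
def fit(P,cx,L,W):
    # P: 4 world xy, matched irrespective of order start
    best=None
    for k in range(4):
        for Q in (np.roll(P,k,0),np.roll(P[::-1],k,0)):
            r=least_squares(lambda p:(corners(cx,L,W)@rot(p[2]).T+p[:2]-Q).ravel(),[*Q.mean(0),0.])
            if abs(r.x[2])<1 and (best is None or r.cost<best.cost-1e-9): best=r
    return best.x,np.sqrt(2*best.cost/4)
E
python3 - <<'E'
from fit import *
c2=load("pics/w2.png"); k=lambda l:np.array(l)/1.8+[100,0]
case={"battery":(.070,.054,[(173,255),(254,253),(263,352),(186,355)]),"clamp":(.112,.044,[(290,275),(355,273),(362,424),(301,426)]),
"receiver":(.128,.056,[(389,260),(471,259),(470,430),(393,432)]),"laser":(.098,.068,[(504,279),(606,278),(596,409),(502,411)]),"mount":(.058,.048,[(194,374),(263,372),(268,443),(203,446)])}
for n,(L,W,p) in case.items():
    P=ray(c2,k(p),.08)[:,:2]; x,e=fit(P,0,L,W); print("pocket",n,x.round(4),"rms",e.round(4),"x",P[:,0].min().round(3),P[:,0].max().round(3),"y",P[:,1].min().round(3),P[:,1].max().round(3))
print("rim",ray(c2,k([(140,236),(642,223),(622,448),(180,458)]),.085).round(4).tolist())
c1=load("pics/w1.png"); k1=lambda l:np.array(l)/2.9+[190,65]
parts={"laser":(0,.09,.06,.078,[(607,78),(738,42),(773,245),(648,280)],[(0,.09,.06,.003,.078)]),
"battery":(0,.062,.046,.043,[(287,78),(386,62),(407,202),(310,218)],[(0,.062,.046,.003,.043)]),
"receiver":(0,.12,.048,.043,[(303,305),(396,275),(445,510),(358,532)],[(0,.12,.048,.003,.043)]),
"clamp":(-.004,.046,.036,.043,[(52,120),(138,125),(135,229),(50,219)],[(-.004,.046,.036,.025,.043),(0,.104,.036,.003,.025)]),
"mount":(-.004,.034,.04,.043,[(610,372),(703,385),(687,462),(597,455)],[(-.004,.034,.04,.027,.043),(0,.05,.04,.003,.027)])}
im=cv2.resize(cv2.imread("pics/w1.png")[65:265,190:465],None,fx=2.9,fy=2.9,interpolation=cv2.INTER_CUBIC)
for n,(cx,L,W,z,p,bs) in parts.items():
    P=ray(c1,k1(p),z)[:,:2]; x,e=fit(P,cx,L,W); print(n,x[:2].round(4),"yaw",np.degrees(x[2]).round(1),"rms",e.round(4))
    for b in bs:
        for zz,col in((b[3],(255,0,255)),(b[4],(0,255,0))):
            q=(proj(c1,box(x,*b[:3],zz))-[190,65])*2.9; cv2.polylines(im,[q.round().astype(int)],True,col,1)
cv2.imwrite("pics/w1f.png",im)
E
```

```text
pocket battery [ 0.4744 -0.3219  0.0196] rms 0.0005 x 0.439 0.51 y -0.349 -0.295
pocket clamp [ 0.5086 -0.2499  0.0191] rms 0.0005 x 0.452 0.565 y -0.273 -0.227
pocket receiver [ 0.5062 -0.1777  0.0216] rms 0.0012 x 0.443 0.57 y -0.206 -0.148
pocket laser [ 0.5044 -0.0936  0.0269] rms 0.001 x 0.456 0.553 y -0.129 -0.058
pocket mount [ 0.5519 -0.32    0.0175] rms 0.0012 x 0.523 0.581 y -0.344 -0.296
rim [[0.4268, -0.3673, 0.085], [0.4188, -0.0432, 0.085], [0.5805, -0.038, 0.085], [0.5883, -0.36, 0.085]]
laser [0.4173 0.326 ] yaw 15.9 rms 0.0048
battery [0.4119 0.1854] yaw 8.6 rms 0.0016
receiver [0.5371 0.1974] yaw 12.3 rms 0.0026
clamp [0.4298 0.0731] yaw -6.1 rms 0.0013
mount [0.5458 0.327 ] yaw -5.9 rms 0.0042
```

View pics/w1f.png

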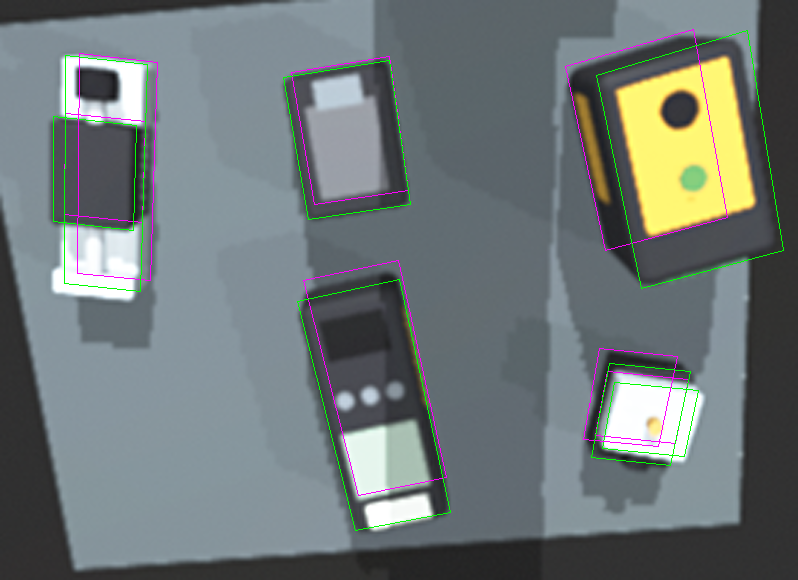

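The green tops match the outlines. The mount needs about 2 mm of shift because its visible white includes side faces. Pocket sizes match to about 1 mm, and the case yaw is about 1.4°. First pick is the laser.

```bash
cat > ref.py <<'E'
# known[name]: start-of-check difference of top image to the first one, at mat positions of parts
from h import *
M={"laser":(.4173,.326,.06),"battery":(.4119,.1854,.03),"receiver":(.5371,.1974,.03),"clamp":(.4298,.0731,.03),"mount":(.548,.329,.03)}
def check(fn):
    im,c=snap("top",fn);a=cv2.imread("pics/top0.png");o={}
    for n,(x,y,z) in M.items():
        u,v=proj(c,[x,y,z])[0].astype(int); s=np.s_[v-24:v+24,u-18:u+18]
        o[n]=int((cv2.absdiff(cv2.GaussianBlur(a[s],(3,3),0),cv2.GaussianBlur(im[s],(3,3),0)).max(2)>40).sum())
    print("diff",o)
E
python3 - <<'E'
from ref import *
plan([.417,.326,.16],15.5); check("pics/t1.png")
E
```

```text
t 5.2 pos [ 0.4463 -0.1985  0.3593] turn [-0.   -0.   -2.59] off [-2.8  12.83  4.98] w 0.0856 gf 0.0 F [-0.9 -0.5  0.2]
diff {'laser': 90, 'battery': 1, 'receiver': 45, 'clamp': 0, 'mount': 106}
```

Request:
drive_tool(offset=[[0, 0, 0], [0, 0, 0], [0, 0, 0], [-0.2, 1, 0.2], [-0.2, 1, 0.2], [-0.2, 1, 0.2], [-0.2, 1, 0.2], [-0.2, 1, 0.2], [-0.2, 1, 0.2], [-0.2, 1, 0.2]], turn=[[0, 0, -0.9], [0, 0, -0.9], [0, 0, -0.79], [0, 0, 0], [0, 0, 0], [0, 0, 0], [0, 0, 0], [0, 0, 0], [0, 0, 0], [0, 0, 0]], hand=[1, 1, 1, 1, 1, 1, 1, 1, 1, 1])

```text
time_s: 6.5
position: [0.425, 0.0875, 0.3032]
tool_rot: [[-0.964, -0.268, 0.0], [-0.268, 0.964, -0.0], [-0.0, -0.0, -1.0]]
ft_force: [0.5, 0.1, -0.2]
grip_width: 0.0854
gripper_force: 0.0
```

Request:
drive_tool(offset=[[-0.2, 0.97, 0.6], [-0.2, 0.97, 0.6], [-0.2, 0.97, 0.6], [-0.2, 0.97, 0.6], [-0.3, 0.97, 0.6], [-0.3, 0.98, 0.58], [0, 0, 0], [0, 0, 0], [0, 0, 0], [0, 0, 0]], turn=[[0, 0, 0], [0, 0, 0], [0, 0, 0], [0, 0, 0], [0, 0, 0], [0, 0, 0], [0, 0, 0], [0, 0, 0], [0, 0, 0], [0, 0, 0]], hand=[1, 1, 1, 1, 1, 1, 1, 1, 1, 1])

```text
time_s: 7.75
position: [0.4172, 0.3253, 0.1608]
tool_rot: [[-0.964, -0.267, 0.001], [-0.267, 0.964, 0.0], [-0.001, 0.0, -1.0]]
ft_force: [-0.6, -0.9, 0.1]
grip_width: 0.0857
gripper_force: 0.0
```

Run:
```python
from ref import *
plan([.417,.326,.050],15.5)
```

```text
t 7.8 pos [0.4172 0.3253 0.1608] turn [ 0.    0.01 -0.01] off [-0.    0.02  2.77] w 0.0857 gf 0.0 F [-0.6 -0.9  0.1]
```

Request:
drive_tool(offset=[[0, 0, 0.7], [0, 0, 0.7], [0, 0, 0.7], [0, 0, 0.67], [0, 0, 0], [0, 0, 0], [0, 0, 0], [0, 0, 0], [0, 0, 0], [0, 0, 0]], turn=[[0, 0, 0], [0, 0, 0], [0, 0, 0], [0, 0, 0], [0, 0, 0], [0, 0, 0], [0, 0, 0], [0, 0, 0], [0, 0, 0], [0, 0, 0]], hand=[1, 1, 1, 1, 1, 1, 0, 0, 0, 0], newtons=60)

```text
time_s: 9.0
position: [0.4174, 0.3257, 0.0506]
tool_rot: [[-0.963, -0.268, 0.002], [-0.268, 0.963, -0.0], [-0.002, -0.001, -1.0]]
ft_force: [-0.4, -5.2, 7.2]
grip_width: 0.0592
gripper_force: 64.2
```

Request:
drive_tool(offset=[[0, 0, 0], [0, 0, 0], [0, 0, 0], [0, 0, 0], [0, 0, -0.4], [0, 0, -0.8], [0, 0, -0.8], [0, 0, -0.8], [0, 0, -0.8], [0, 0, -0.4]], turn=[[0, 0, 0], [0, 0, 0], [0, 0, 0], [0, 0, 0], [0, 0, 0], [0, 0, 0], [0, 0, 0], [0, 0, 0], [0, 0, 0], [0, 0, 0]], hand=[0, 0, 0, 0, 0, 0, 0, 0, 0, 0])

```text
time_s: 10.25
position: [0.4167, 0.326, 0.2109]
tool_rot: [[-0.963, -0.268, 0.001], [-0.268, 0.963, 0.001], [-0.001, 0.0, -1.0]]
ft_force: [0.5, 0.2, -5.5]
grip_width: 0.0586
gripper_force: 67.5
```

Run:
```python
from ref import *
plan([.5044,-.0936,.205],1.4)
im,c=snap("wrist","pics/w3.png")
```

```text
t 10.2 pos [0.4167 0.326  0.2109] turn [0.   0.01 2.35] off [ -1.94 -10.54   0.15] w 0.0586 gf 67.5 F [ 0.5  0.2 -5.5]
```

View pics/w3.png

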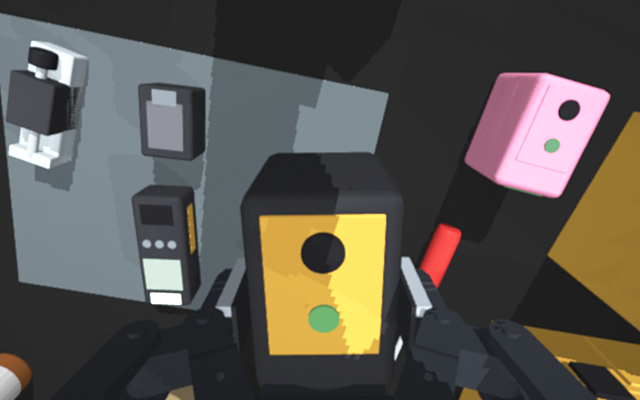

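The laser is held square and upright, with its top face at rows 195 to 375 and columns 245 to 402. I work out its offset along the tool x axis.

```bash
cat >> h.py <<'E'
def intool(c,px,zt,s):
    # pixel -> tool-frame point at tool z = zt (tool pointing down)
    P=ray(c,px,s["position"][2]-zt); return (P-s["position"])@s["tool_rot"]
E
python3 - <<'E'
from h import *
c=load("pics/w3.png");s=observe()
print(intool(c,[[323,190],[323,195],[323,200],[323,214],[323,355],[323,372],[323,378],[245,240],[402,240]],-.0275,s).round(4))
g=cv2.imread("pics/w3.png")[:,290:350].mean(1).astype(int)
print([(i,g[i].tolist()) for i in list(range(186,218,2))+list(range(352,400,3))])
E
```

```text
[[ 0.0476  0.0008 -0.0277]
 [ 0.0458  0.0008 -0.0277]
 [ 0.044   0.0008 -0.0277]
 [ 0.0388  0.0007 -0.0276]
 [-0.0226  0.0007 -0.0274]
 [-0.0314  0.0007 -0.0274]
 [-0.0346  0.0007 -0.0274]
 [ 0.0288 -0.0271 -0.0276]
 [ 0.0288  0.0289 -0.0276]]
[(186, [42, 38, 37]), (188, [39, 36, 35]), (190, [40, 37, 36]), (192, [42, 39, 38]), (194, [46, 43, 41]), (196, [50, 47, 45]), (198, [55, 50, 49]), (200, [56, 52, 51]), (202, [57, 53, 52]), (204, [57, 53, 52]), (206, [58, 53, 52]), (208, [58, 53, 52]), (210, [58, 54, 52]), (212, [58, 51, 49]), (214, [54, 91, 113]), (216, [71, 171, 209]), (352, [75, 183, 230]), (355, [55, 66, 75]), (358, [55, 51, 49]), (361, [54, 50, 49]), (364, [54, 50, 49]), (367, [54, 50, 48]), (370, [54, 50, 48]), (373, [54, 50, 48]), (376, [54, 50, 48]), (379, [54, 49, 47]), (382, [54, 49, 47]), (385, [50, 47, 45]), (388, [41, 37, 35]), (391, [36, 32, 30]), (394, [36, 32, 30]), (397, [31, 28, 26])]
```

Request:
drive_tool(offset=[[0, 0, 0], [0, 0, 0], [0, 0, 0], [-0.2, -0.9, 0], [-0.2, -0.9, 0], [-0.2, -0.9, 0], [-0.2, -0.9, 0], [-0.2, -0.9, 0], [-0.2, -0.9, 0], [-0.2, -0.9, 0]], turn=[[0, 0, 0.8], [0, 0, 0.8], [0, 0, 0.75], [0, 0, 0], [0, 0, 0], [0, 0, 0], [0, 0, 0], [0, 0, 0], [0, 0, 0], [0, 0, 0]], hand=[0, 0, 0, 0, 0, 0, 0, 0, 0, 0])

```text
time_s: 11.55
position: [0.4787, 0.0743, 0.2086]
tool_rot: [[-1.0, -0.025, -0.001], [-0.025, 1.0, 0.0], [0.001, 0.0, -1.0]]
ft_force: [0.8, 0.3, -5.4]
grip_width: 0.0592
gripper_force: 67.5
```

Request:
drive_tool(offset=[[-0.2, -0.9, 0], [-0.2, -0.9, 0], [-0.2, -0.9, 0], [0, -0.9, 0], [0, -0.64, 0.2], [0, 0, 0.4], [0, 0, 0.4], [0, 0, 0.2], [0, 0, 0], [0, 0, 0]], turn=[[0, 0, 0], [0, 0, 0], [0, 0, 0], [0, 0, 0], [0, 0, 0], [0, 0, 0], [0, 0, 0], [0, 0, 0], [0, 0, 0], [0, 0, 0]], hand=[0, 0, 0, 0, 0, 0, 0, 0, 0, 0])

```text
time_s: 12.8
position: [0.5075, -0.0935, 0.1618]
tool_rot: [[-1.0, -0.025, 0.001], [-0.025, 1.0, -0.0], [-0.001, -0.0, -1.0]]
ft_force: [-0.5, -0.5, -4.5]
grip_width: 0.0587
gripper_force: 67.6
```

Run:
```python
from ref import *
plan([.5069,-.0936,.0895],1.4)
```

```text
t 12.8 pos [ 0.5075 -0.0935  0.1618] turn [-0.    0.01  0.01] off [ 0.02 -0.    1.81] w 0.0587 gf 67.6 F [-0.5 -0.5 -4.5]
```

Request:
drive_tool(offset=[[0.02, 0, 0.4], [0, 0, 0.4], [0, 0, 0.2], [0, 0, 0.2], [0, 0, 0.15], [0, 0, 0.15], [0, 0, 0.15], [0, 0, 0.15], [0, 0, 0], [0, 0, 0]], turn=[[0, 0, 0], [0, 0, 0], [0, 0, 0], [0, 0, 0], [0, 0, 0], [0, 0, 0], [0, 0, 0], [0, 0, 0], [0, 0, 0], [0, 0, 0]], hand=[0, 0, 0, 0, 0, 0, 0, 0, 0, 0])

```text
time_s: 14.05
position: [0.5066, -0.0936, 0.0895]
tool_rot: [[-1.0, -0.025, 0.0], [-0.025, 1.0, -0.0], [-0.0, -0.0, -1.0]]
ft_force: [0.1, 0.6, -5.1]
grip_width: 0.0587
gripper_force: 67.7
```

Request:
drive_tool(offset=[[0, 0, 0], [0, 0, 0], [0, 0, 0], [0, 0, 0], [0, 0, -0.4], [0, 0, -0.8], [0, 0, -0.8], [0, 0, -0.8], [0, 0, -0.2], [0, 0, 0]], turn=[[0, 0, 0], [0, 0, 0], [0, 0, 0], [0, 0, 0], [0, 0, 0], [0, 0, 0], [0, 0, 0], [0, 0, 0], [0, 0, 0], [0, 0, 0]], hand=[0.85, 0.85, 0.85, 0.85, 0.85, 0.85, 0.85, 1, 1, 1])

```text
time_s: 15.3
position: [0.5063, -0.0935, 0.2089]
tool_rot: [[-1.0, -0.025, -0.0], [-0.025, 1.0, 0.0], [0.0, 0.0, -1.0]]
ft_force: [-0.5, 0.9, -0.5]
grip_width: 0.0854
gripper_force: 0.0
```

Run:
```python
from ref import *
check("pics/t2.png")
snap("wrist","pics/w4.png")
plan([.4119,.1854,.13],8.6)
plan([.4119,.1854,.023],8.6)
```

```text
diff {'laser': 788, 'battery': 9, 'receiver': 59, 'clamp': 0, 'mount': 105}
t 15.4 pos [ 0.506  -0.0934  0.208 ] turn [ 0.01 -0.02 -1.2 ] off [1.28 7.24 1.95] w 0.0853 gf 0.0 F [ 1.1 -0.  -0.2]
t 15.4 pos [ 0.506  -0.0934  0.208 ] turn [ 0.01 -0.02 -1.2 ] off [1.28 7.24 4.63] w 0.0853 gf 0.0 F [ 1.1 -0.  -0.2]
```

View pics/w4.png

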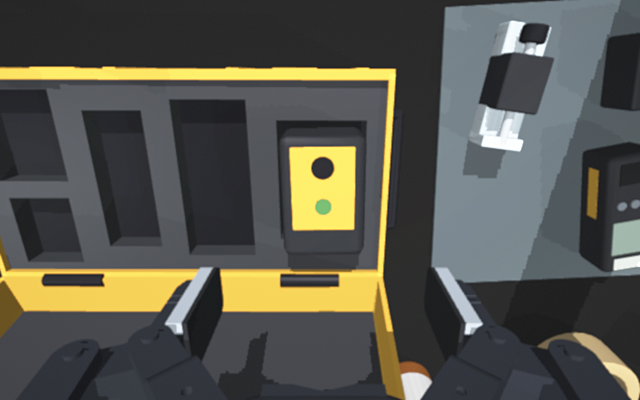

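The laser is seated upright in its pocket, at columns 283 to 362. Other parts haven't moved. Next is the battery.

Request:
drive_tool(offset=[[0, 0, 0], [0, 0, 0], [0.2, 1, 0.2], [0.2, 1, 0.2], [0.2, 1, 0.2], [0.2, 1, 0.2], [0.2, 1, 0.2], [0.2, 1, 0.3], [0.08, 1, 0.4], [0, 0.24, 0.25]], turn=[[0, 0, -0.6], [0, 0, -0.6], [0, 0, 0], [0, 0, 0], [0, 0, 0], [0, 0, 0], [0, 0, 0], [0, 0, 0], [0, 0, 0], [0, 0, 0]], hand=[1, 1, 1, 1, 1, 1, 1, 1, 1, 1])

```text
time_s: 16.65
position: [0.411, 0.1865, 0.1298]
tool_rot: [[-0.988, -0.153, -0.003], [-0.153, 0.988, -0.0], [0.003, 0.0, -1.0]]
ft_force: [0.3, -0.9, 0.4]
grip_width: 0.0856
gripper_force: 0.0
```

Request:
drive_tool(offset=[[0, 0, 0], [0, 0, 0.7], [0, 0, 0.7], [0, 0, 0.7], [0, 0, 0.58], [0, 0, 0], [0, 0, 0], [0, 0, 0], [0, 0, 0], [0, 0, 0]], turn=[[0, 0, 0], [0, 0, 0], [0, 0, 0], [0, 0, 0], [0, 0, 0], [0, 0, 0], [0, 0, 0], [0, 0, 0], [0, 0, 0], [0, 0, 0]], hand=[1, 1, 1, 1, 1, 1, 0, 0, 0, 0])

```text
time_s: 17.9
position: [0.413, 0.185, 0.0253]
tool_rot: [[-0.989, -0.15, 0.002], [-0.15, 0.989, -0.0], [-0.002, -0.0, -1.0]]
ft_force: [-1.9, -1.2, 8.0]
grip_width: 0.0445
gripper_force: 62.0
```

Request:
drive_tool(offset=[[0, 0, 0], [0, 0, 0], [0, 0, 0], [0, 0, 0], [0, 0, -0.4], [0, 0, -0.8], [0, 0, -0.8], [0, 0, -0.8], [0, 0, -0.8], [0, 0, -0.4]], turn=[[0, 0, 0], [0, 0, 0], [0, 0, 0], [0, 0, 0], [0, 0, 0], [0, 0, 0], [0, 0, 0], [0, 0, 0], [0, 0, 0], [0, 0, 0]], hand=[0, 0, 0, 0, 0, 0, 0, 0, 0, 0])

```text
time_s: 19.15
position: [0.4126, 0.1852, 0.1862]
tool_rot: [[-0.989, -0.15, 0.003], [-0.15, 0.989, 0.0], [-0.003, -0.0, -1.0]]
ft_force: [0.1, -0.1, -1.7]
grip_width: 0.0446
gripper_force: 61.9
```

Run:
```python
from h import *
plan([.4744,-.3219,.19],1.4)
im,c=snap("wrist","pics/w5.png");s=observe()
cv2.imwrite("pics/w5c.png",cv2.resize(im[200:400,190:450],None,fx=3,fy=3))
for v in range(240,400,20): print(v,intool(c,[323,v],-.02,s)[0,0].round(4),im[v,300:345:15].mean(0).round())
```

```text
t 19.1 pos [0.4126 0.1852 0.1862] turn [0.   0.03 1.21] off [ -1.24 -12.71  -0.1 ] w 0.0446 gf 61.9 F [ 0.1 -0.1 -1.7]
240 0.0252 [235. 226. 215.]
260 0.0166 [187. 179. 174.]
280 0.0076 [193. 183. 178.]
300 -0.0017 [197. 187. 183.]
320 -0.0115 [196. 186. 182.]
340 -0.0217 [98. 90. 87.]
360 -0.0325 [44. 44. 44.]
380 -0.0437 [44. 44. 43.]
```

View pics/w5c.png

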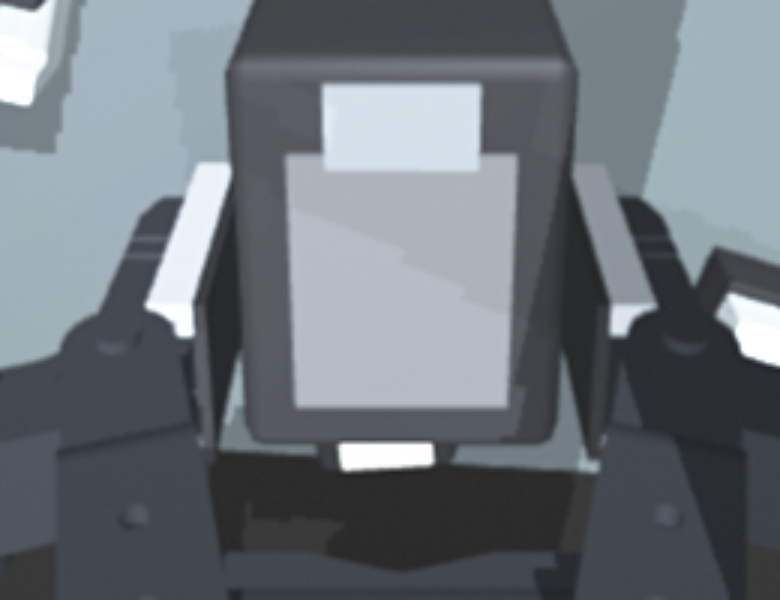

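The battery is held square; its top face covers crop rows 62 to 440. I check for camera bias using the placed laser in w4.

Run:
```python
from h import *
im=cv2.imread("pics/w4.png");c=load("pics/w4.png")
g=im[:,305:340].mean((1,2)).astype(int)
print([(i,int(g[i])) for i in list(range(116,152,2))+list(range(234,276,2))])
```

```text
[(116, 89), (118, 90), (120, 63), (122, 31), (124, 31), (126, 33), (128, 51), (130, 54), (132, 54), (134, 54), (136, 60), (138, 81), (140, 86), (142, 85), (144, 75), (146, 124), (148, 203), (150, 200), (234, 71), (236, 71), (238, 70), (240, 70), (242, 70), (244, 70), (246, 70), (248, 70), (250, 69), (252, 58), (254, 57), (256, 63), (258, 62), (260, 61), (262, 60), (264, 60), (266, 60), (268, 64), (270, 88), (272, 166), (274, 99)]
```

Run:
```python
from h import *
c=load("pics/w4.png")
a=ray(c,[[322,120.5],[322,126.5]],.08);b=ray(c,[[322,137],[322,251.5]],.115)
print("pocket front edge",a[0,0],"centre",a[0,0]+.049,"| laser front at foam lvl",a[1,0],"->",a[1,0]+.045,"| laser top",b[:,0],b[:,0].mean())
c=load("pics/w5.png");s=observe()
e=intool(c,[[323,220.7],[323,346.7]],-.0177,s)[:,0];print(e,e.mean())
plan([.4744+e.mean(),-.3219,.19],1.4)
```

```text
pocket front edge 0.4556150385003805 centre 0.5046150385003805 | laser front at foam lvl 0.46008760381341485 -> 0.5050876038134149 | laser top [0.46197988 0.54718959] 0.5045847358914917
[ 0.03221046 -0.02735325] 0.00242860854882522
t 19.2 pos [0.4132 0.1853 0.1874] turn [0.   0.05 1.21] off [ -1.28 -12.72  -0.06] w 0.0447 gf 61.9 F [1.4 0.5 0.6]
```

Request:
drive_tool(offset=[[0, 0, 0], [0, 0, 0], [-0.1, -1, 0], [-0.1, -1, 0], [-0.1, -1, 0], [-0.1, -1, 0], [-0.1, -1, 0], [-0.1, -1, 0], [-0.1, -1, 0], [-0.1, -1, 0]], turn=[[0, 0, 0.6], [0, 0, 0.6], [0, 0, 0], [0, 0, 0], [0, 0, 0], [0, 0, 0], [0, 0, 0], [0, 0, 0], [0, 0, 0], [0, 0, 0]], hand=[0, 0, 0, 0, 0, 0, 0, 0, 0, 0])

```text
time_s: 20.45
position: [0.4521, -0.1352, 0.1839]
tool_rot: [[-1.0, -0.025, -0.0], [-0.025, 1.0, 0.0], [0.0, 0.0, -1.0]]
ft_force: [0.3, -0.8, -1.8]
grip_width: 0.044
gripper_force: 62.0
```

Request:
drive_tool(offset=[[-0.1, -1, 0], [-0.1, -1, 0], [-0.1, -1, 0], [-0.1, -1, 0], [-0.08, -0.72, 0], [0, 0, 0.4], [0, 0, 0.4], [0, 0, 0.4], [0, 0, 0], [0, 0, 0]], turn=[[0, 0, 0], [0, 0, 0], [0, 0, 0], [0, 0, 0], [0, 0, 0], [0, 0, 0], [0, 0, 0], [0, 0, 0], [0, 0, 0], [0, 0, 0]], hand=[0, 0, 0, 0, 0, 0, 0, 0, 0, 0])

```text
time_s: 21.7
position: [0.4764, -0.3224, 0.1366]
tool_rot: [[-1.0, -0.025, 0.001], [-0.025, 1.0, -0.001], [-0.0, -0.001, -1.0]]
ft_force: [0.5, 0.2, -1.1]
grip_width: 0.0446
gripper_force: 62.0
```

Run:
```python
from ref import *
plan([.4768,-.3219,.0855],1.4)
```

```text
t 21.7 pos [ 0.4764 -0.3224  0.1366] turn [-0.  0.  0.] off [-0.01  0.01  1.28] w 0.0446 gf 62.0 F [ 0.5  0.2 -1.1]
```

Request:
drive_tool(offset=[[0, 0, 0.3], [0, 0, 0.3], [0, 0, 0.2], [0, 0, 0.2], [0, 0, 0.14], [0, 0, 0.14], [0, 0, 0], [0, 0, 0], [0, 0, 0], [0, 0, 0]], turn=[[0, 0, 0], [0, 0, 0], [0, 0, 0], [0, 0, 0], [0, 0, 0], [0, 0, 0], [0, 0, 0], [0, 0, 0], [0, 0, 0], [0, 0, 0]], hand=[0, 0, 0, 0, 0, 0, 0, 0, 0, 0])

```text
time_s: 22.95
position: [0.4763, -0.3223, 0.085]
tool_rot: [[-1.0, -0.025, 0.0], [-0.025, 1.0, -0.0], [-0.0, -0.0, -1.0]]
ft_force: [-0.0, -0.1, -1.4]
grip_width: 0.0444
gripper_force: 62.2
```

Request:
drive_tool(offset=[[0, 0, 0], [0, 0, 0], [0, 0, 0], [0, 0, -0.4], [0, 0, -0.8], [0, 0, -0.8], [0, 0, -0.6], [0, 0, 0], [0, 0, 0], [0, 0, 0]], turn=[[0, 0, 0], [0, 0, 0], [0, 0, 0], [0, 0, 0], [0, 0, 0], [0, 0, 0], [0, 0, 0], [0, 0, 0], [0, 0, 0], [0, 0, 0]], hand=[0.7, 0.7, 0.7, 0.7, 0.7, 0.7, 1, 1, 1, 1])

```text
time_s: 24.2
position: [0.476, -0.322, 0.1877]
tool_rot: [[-1.0, -0.025, -0.002], [-0.025, 1.0, 0.002], [0.001, 0.002, -1.0]]
ft_force: [-0.0, 0.2, -0.4]
grip_width: 0.085
gripper_force: 0.0
```

Run:
```python
from ref import *
check("pics/t3.png")
im,c=snap("wrist","pics/w6.png"); cv2.imwrite("pics/w6c.png",im[:300])
plan([.544,.3295,.13],-7)
plan([.4258,.0735,.13],-6.1)
```

```text
diff {'laser': 785, 'battery': 226, 'receiver': 23, 'clamp': 7, 'mount': 102}
t 24.3 pos [ 0.4761 -0.3221  0.1881] turn [ 0.01 -0.01  1.4 ] off [ 0.3  16.38  1.45] w 0.0851 gf 0.0 F [-0.4  0.1 -0.3]
t 24.3 pos [ 0.4761 -0.3221  0.1881] turn [ 0.01 -0.01  1.25] off [2.3  9.7  1.45] w 0.0851 gf 0.0 F [-0.4  0.1 -0.3]
```

Request:
drive_tool(offset=[[0, 0, 0], [0, 0, 0], [0, 1, 0], [0, 1, 0], [0, 1, 0], [0, 1, 0], [0, 1, 0], [0, 1, 0], [0, 1, 0], [0, 1, 0]], turn=[[0, 0, 0.7], [0, 0, 0.7], [0, 0, 0], [0, 0, 0], [0, 0, 0], [0, 0, 0], [0, 0, 0], [0, 0, 0], [0, 0, 0], [0, 0, 0]], hand=[1, 1, 1, 1, 1, 1, 1, 1, 1, 1])

```text
time_s: 25.55
position: [0.5151, -0.0033, 0.1886]
tool_rot: [[-0.993, 0.122, -0.0], [0.122, 0.993, 0.0], [0.0, 0.0, -1.0]]
ft_force: [0.5, -0.5, -0.1]
grip_width: 0.0855
gripper_force: 0.0
```

Request:
drive_tool(offset=[[0.1, 1, 0], [0.1, 1, 0], [0.1, 1, 0], [0, 1, 0], [0, 1, 0], [0, 1, 0.3], [0, 1, 0.4], [0, 1, 0.4], [0, 0.38, 0.35], [0, 0, 0]], turn=[[0, 0, 0], [0, 0, 0], [0, 0, 0], [0, 0, 0], [0, 0, 0], [0, 0, 0], [0, 0, 0], [0, 0, 0], [0, 0, 0], [0, 0, 0]], hand=[1, 1, 1, 1, 1, 1, 1, 1, 1, 1])

```text
time_s: 26.8
position: [0.5434, 0.3295, 0.1294]
tool_rot: [[-0.993, 0.12, -0.003], [0.12, 0.993, -0.001], [0.002, -0.002, -1.0]]
ft_force: [0.4, -1.4, 0.1]
grip_width: 0.0856
gripper_force: 0.0
```

Run:
```python
from ref import *
plan([.544,.3295,.0245],-7)
im,c=snap("wrist","pics/w7.png");s=observe()
cv2.imwrite("pics/w7c.png",cv2.resize(im[180:400,170:470],None,fx=2.6,fy=2.6))
for v in range(200,380,20): print(v,ray(c,[323,v],.043)[0,0].round(4))
```

```text
t 26.8 pos [0.5434 0.3295 0.1294] turn [-0.01 -0.02  0.01] off [-0.02  0.    2.62] w 0.0856 gf 0.0 F [ 0.4 -1.4  0.1]
200 0.5411
220 0.5559
240 0.5712
260 0.5872
280 0.6039
300 0.6212
320 0.6394
340 0.6583
360 0.6782
```

View pics/w7c.png

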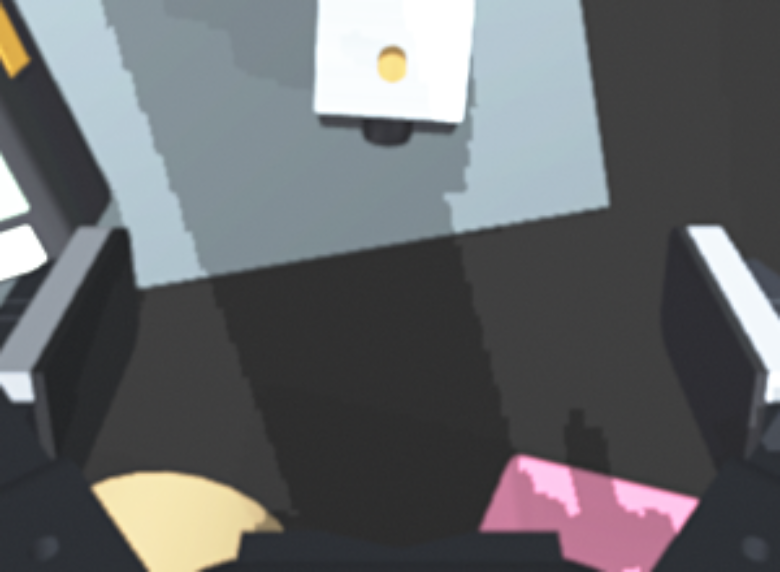

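The mount's aluminium block sits at crop (313..468, 0..120) with the brass stud at (391,63). Its far edge puts the block centre at x=0.543, which agrees with the plan. It is rotated about 4° further, so I turn by that.

Request:
drive_tool(offset=[[0, 0, 0.5], [0, 0, 0.6], [0, 0, 0.6], [0, 0, 0.6], [0, 0, 0.3], [0, 0, 0], [0, 0, 0], [0, 0, 0], [0, 0, 0], [0, 0, 0]], turn=[[0, 0, 0.6], [0, 0, 0], [0, 0, 0], [0, 0, 0], [0, 0, 0], [0, 0, 0], [0, 0, 0], [0, 0, 0], [0, 0, 0], [0, 0, 0]], hand=[1, 1, 1, 1, 1, 1, 0, 0, 0, 0])

```text
time_s: 28.1
position: [0.5444, 0.3297, 0.028]
tool_rot: [[-0.983, 0.183, 0.002], [0.183, 0.983, 0.0], [-0.002, 0.001, -1.0]]
ft_force: [-1.1, -0.2, 5.5]
grip_width: 0.0384
gripper_force: 62.4
```

Request:
drive_tool(offset=[[0, 0, 0], [0, 0, 0], [0, 0, 0], [0, 0, 0], [0, 0, -0.4], [0, 0, -0.8], [0, 0, -0.8], [0, 0, -0.8], [0, 0, -0.8], [0, 0, -0.4]], turn=[[0, 0, 0], [0, 0, 0], [0, 0, 0], [0, 0, 0], [0, 0, 0], [0, 0, 0], [0, 0, 0], [0, 0, 0], [0, 0, 0], [0, 0, 0]], hand=[0, 0, 0, 0, 0, 0, 0, 0, 0, 0])

```text
time_s: 29.35
position: [0.5441, 0.3298, 0.1893]
tool_rot: [[-0.983, 0.183, 0.003], [0.183, 0.983, 0.001], [-0.002, 0.002, -1.0]]
ft_force: [-0.4, 0.1, -2.2]
grip_width: 0.0381
gripper_force: 61.5
```

Run:
```python
from ref import *
check("pics/t4.png")
im,c=snap("wrist","pics/w8.png");s=observe()
g=im[:,300:346].mean((1,2)).astype(int)
for v in range(225,360,3): print((v,int(g[v]),intool(c,[323,v],-.0185,s)[0,0].round(4)),end=" ")
plan([.5519-.004,-.320,.186],1.4)
```

```text
diff {'laser': 1263, 'battery': 217, 'receiver': 27, 'clamp': 0, 'mount': 646}
(225, 62, np.float64(0.0289)) (228, 64, np.float64(0.0277)) (231, 80, np.float64(0.0264)) (234, 166, np.float64(0.0251)) (237, 166, np.float64(0.0238)) (240, 163, np.float64(0.0225)) (243, 163, np.float64(0.0212)) (246, 167, np.float64(0.0198)) (249, 232, np.float64(0.0185)) (252, 238, np.float64(0.0172)) (255, 236, np.float64(0.0158)) (258, 238, np.float64(0.0145)) (261, 239, np.float64(0.0131)) (264, 238, np.float64(0.0117)) (267, 239, np.float64(0.0103)) (270, 240, np.float64(0.0089)) (273, 239, np.float64(0.0075)) (276, 238, np.float64(0.0061)) (279, 206, np.float64(0.0047)) (282, 196, np.float64(0.0033)) (285, 192, np.float64(0.0018)) (288, 203, np.float64(0.0004)) (291, 212, np.float64(-0.0011)) (294, 215, np.float64(-0.0025)) (297, 217, np.float64(-0.004)) (300, 221, np.float64(-0.0055)) (303, 233, np.float64(-0.007)) (306, 246, np.float64(-0.0085)) (309, 246, np.float64(-0.01)) (312, 247, np.float64(-0.0115)) (315, 248, np.float64(-0.0131)) (318, 184, np.float64(-0.0146)) (321, 42, np.float64(-0.0162)) (324, 45, np.float64(-0.0177)) (327, 45, np.float64(-0.0193)) (330, 44, np.float64(-0.0209)) (333, 42, np.float64(-0.0225)) (336, 41, np.float64(-0.0241)) (339, 42, np.float64(-0.0257)) (342, 42, np.float64(-0.0274)) (345, 43, np.float64(-0.029)) (348, 45, np.float64(-0.0307)) (351, 47, np.float64(-0.0323)) (354, 48, np.float64(-0.034)) (357, 49, np.float64(-0.0357)) t 29.4 pos [0.5443 0.3298 0.1887] turn [ 0.01  0.03 -1.99] off [  0.31 -16.24   0.07] w 0.0387 gf 61.5 F [ 0.1  0.  -1.5]
```

Request:
drive_tool(offset=[[0, 0, 0], [0, 0, 0], [0, 0, 0], [0.1, -1, 0], [0.1, -1, 0], [0.1, -1, 0], [0, -1, 0], [0, -1, 0], [0, -1, 0], [0, -1, 0]], turn=[[0, 0, -0.7], [0, 0, -0.7], [0, 0, -0.6], [0, 0, 0], [0, 0, 0], [0, 0, 0], [0, 0, 0], [0, 0, 0], [0, 0, 0], [0, 0, 0]], hand=[0, 0, 0, 0, 0, 0, 0, 0, 0, 0])

```text
time_s: 30.7
position: [0.5382, 0.0481, 0.1856]
tool_rot: [[-1.0, -0.025, -0.003], [-0.025, 1.0, 0.0], [0.003, 0.0, -1.0]]
ft_force: [0.8, 0.5, -1.3]
grip_width: 0.0384
gripper_force: 61.5
```

Request:
drive_tool(offset=[[0, -1, 0], [0, -1, 0], [0, -1, 0], [0, -1, 0], [0, -1, 0], [0, -1, 0], [0, -1, 0], [0, -1, 0], [0, -1, 0], [0, -0.24, 0]], turn=[[0, 0, 0], [0, 0, 0], [0, 0, 0], [0, 0, 0], [0, 0, 0], [0, 0, 0], [0, 0, 0], [0, 0, 0], [0, 0, 0], [0, 0, 0]], hand=[0, 0, 0, 0, 0, 0, 0, 0, 0, 0])

```text
time_s: 31.95
position: [0.5473, -0.322, 0.1849]
tool_rot: [[-1.0, -0.023, -0.002], [-0.023, 1.0, 0.002], [0.002, 0.002, -1.0]]
ft_force: [-0.0, 0.1, -2.3]
grip_width: 0.0382
gripper_force: 61.5
```

Request:
drive_tool(offset=[[0, 0, 0], [0, 0, 0.3], [0, 0, 0.3], [0, 0, 0.3], [0, 0, 0.3], [0, 0, 0.2], [0, 0, 0], [0, 0, 0], [0, 0, 0], [0, 0, 0]], turn=[[0, 0, 0], [0, 0, 0], [0, 0, 0], [0, 0, 0], [0, 0, 0], [0, 0, 0], [0, 0, 0], [0, 0, 0], [0, 0, 0], [0, 0, 0]], hand=[0, 0, 0, 0, 0, 0, 0, 0, 0, 0])

```text
time_s: 33.2
position: [0.5482, -0.3202, 0.1312]
tool_rot: [[-1.0, -0.025, 0.0], [-0.025, 1.0, -0.0], [-0.0, -0.0, -1.0]]
ft_force: [-0.8, 0.6, -1.5]
grip_width: 0.039
gripper_force: 61.5
```

Run:
```python
from ref import *
plan([.5479,-.3201,.088],1.4)
```

```text
t 33.2 pos [ 0.5482 -0.3202  0.1312] turn [-0.  0.  0.] off [0.01 0.   1.08] w 0.039 gf 61.5 F [-0.8  0.6 -1.5]
```

Request:
drive_tool(offset=[[0, 0, 0.2], [0, 0, 0.2], [0, 0, 0.2], [0, 0, 0.2], [0, 0, 0.14], [0, 0, 0.14], [0, 0, 0], [0, 0, 0], [0, 0, 0], [0, 0, 0]], turn=[[0, 0, 0], [0, 0, 0], [0, 0, 0], [0, 0, 0], [0, 0, 0], [0, 0, 0], [0, 0, 0], [0, 0, 0], [0, 0, 0], [0, 0, 0]], hand=[0, 0, 0, 0, 0, 0, 0, 0, 0, 0])

```text
time_s: 34.45
position: [0.5481, -0.3202, 0.0878]
tool_rot: [[-1.0, -0.025, 0.0], [-0.025, 1.0, -0.0], [-0.0, -0.0, -1.0]]
ft_force: [1.2, 0.8, -1.0]
grip_width: 0.0386
gripper_force: 61.6
```

Request:
drive_tool(offset=[[0, 0, 0], [0, 0, 0], [0, 0, 0], [0, 0, -0.4], [0, 0, -0.8], [0, 0, -0.8], [0, 0, -0.6], [0, 0, 0], [0, 0, 0], [0, 0, 0]], turn=[[0, 0, 0], [0, 0, 0], [0, 0, 0], [0, 0, 0], [0, 0, 0], [0, 0, 0], [0, 0, 0], [0, 0, 0], [0, 0, 0], [0, 0, 0]], hand=[0.62, 0.62, 0.62, 0.62, 0.62, 0.62, 1, 1, 1, 1])

```text
time_s: 35.7
position: [0.5478, -0.3199, 0.1906]
tool_rot: [[-1.0, -0.025, -0.002], [-0.025, 1.0, 0.001], [0.002, 0.001, -1.0]]
ft_force: [-0.5, -0.1, 0.3]
grip_width: 0.0853
gripper_force: 0.0
```

Run:
```python
from ref import *
check("pics/t5.png"); snap("wrist","pics/w9.png")
plan([.4258,.0735,.13],-6.1)
```

```text
diff {'laser': 784, 'battery': 212, 'receiver': 23, 'clamp': 5, 'mount': 277}
t 35.8 pos [ 0.5479 -0.32    0.1909] turn [ 0.01 -0.01  1.25] off [4.08 9.46 1.52] w 0.0852 gf 0.0 F [ 0.6  0.4 -0.4]
```

Request:
drive_tool(offset=[[0, 0, 0], [0, 0, 0], [0.5, 1, 0], [0.5, 1, 0], [0.5, 1, 0], [0.5, 1, 0], [0.5, 1, 0], [0.5, 1, 0.1], [0.5, 1, 0.3], [0.5, 1, 0.4]], turn=[[0, 0, 0.65], [0, 0, 0.6], [0, 0, 0], [0, 0, 0], [0, 0, 0], [0, 0, 0], [0, 0, 0], [0, 0, 0], [0, 0, 0], [0, 0, 0]], hand=[1, 1, 1, 1, 1, 1, 1, 1, 1, 1])

```text
time_s: 37.05
position: [0.4223, 0.0162, 0.1595]
tool_rot: [[-0.994, 0.106, 0.001], [0.106, 0.994, -0.0], [-0.001, -0.0, -1.0]]
ft_force: [0.4, 0.2, 0.9]
grip_width: 0.0855
gripper_force: 0.0
```

Request:
drive_tool(offset=[[0.08, 1, 0.4], [0, 0.46, 0.3], [0, 0, 0.6], [0, 0, 0.6], [0, 0, 0.6], [0, 0, 0.6], [0, 0, 0.22], [0, 0, 0], [0, 0, 0], [0, 0, 0]], turn=[[0, 0, 0], [0, 0, 0], [0, 0, 0], [0, 0, 0], [0, 0, 0], [0, 0, 0], [0, 0, 0], [0, 0, 0], [0, 0, 0], [0, 0, 0]], hand=[1, 1, 1, 1, 1, 1, 1, 1, 1, 1])

```text
time_s: 38.3
position: [0.4262, 0.0734, 0.0275]
tool_rot: [[-0.994, 0.106, 0.001], [0.106, 0.994, -0.0], [-0.001, 0.0, -1.0]]
ft_force: [0.0, 0.1, -0.1]
grip_width: 0.0851
gripper_force: 0.0
```

Run:
```python
from ref import *
plan([.4258,.0735,.0255],-6.1)
```

```text
t 38.3 pos [0.4262 0.0734 0.0275] turn [0.   0.01 0.  ] off [0.01 0.   0.05] w 0.0851 gf 0.0 F [ 0.   0.1 -0.1]
```

Request:
drive_tool(offset=[[0, 0, 0.05], [0, 0, 0], [0, 0, 0], [0, 0, 0], [0, 0, 0], [0, 0, 0], [0, 0, 0], [0, 0, 0], [0, 0, 0], [0, 0, 0]], turn=[[0, 0, 0], [0, 0, 0], [0, 0, 0], [0, 0, 0], [0, 0, 0], [0, 0, 0], [0, 0, 0], [0, 0, 0], [0, 0, 0], [0, 0, 0]], hand=[0, 0, 0, 0, 0, 0, 0, 0, 0, 0])

```text
time_s: 39.55
position: [0.4259, 0.0733, 0.0253]
tool_rot: [[-0.994, 0.106, 0.0], [0.106, 0.994, -0.0], [-0.0, -0.0, -1.0]]
ft_force: [-2.2, -1.2, 5.0]
grip_width: 0.0347
gripper_force: 60.8
```

Request:
drive_tool(offset=[[0, 0, 0], [0, 0, -0.4], [0, 0, -0.8], [0, 0, -0.8], [0, 0, -0.8], [0, 0, -0.8], [0, 0, -0.4], [0, 0, 0], [0, 0, 0], [0, 0, 0]], turn=[[0, 0, 0], [0, 0, 0], [0, 0, 0], [0, 0, 0], [0, 0, 0], [0, 0, 0], [0, 0, 0], [0, 0, 0], [0, 0, 0], [0, 0, 0]], hand=[0, 0, 0, 0, 0, 0, 0, 0, 0, 0])

```text
time_s: 40.8
position: [0.4255, 0.0734, 0.1841]
tool_rot: [[-0.994, 0.106, -0.002], [0.106, 0.994, 0.0], [0.002, 0.0, -1.0]]
ft_force: [-0.3, -1.2, -2.3]
grip_width: 0.0349
gripper_force: 60.2
```

Run:
```python
from ref import *
check("pics/t6.png")
im,c=snap("wrist","pics/w10.png");s=observe()
g=im[:,308:340].mean((1,2)).astype(int)
for v in range(215,345,3): print((v,int(g[v]),float(intool(c,[323,v],-.016,s)[0,0].round(4))),end=" ")
plan([.5085-.004,-.2499,.19],1.4)
# also evaluate block-edge of clamp now relative to placed-part picture
cv2.imwrite("pics/w10c.png",np.hstack([im[100:400,140:500],cv2.imread("pics/w9.png")[0:300,150:590]]))
```

```text
diff {'laser': 793, 'battery': 582, 'receiver': 84, 'clamp': 1069, 'mount': 317}
(215, 55, 0.0331) (218, 89, 0.0318) (221, 214, 0.0306) (224, 193, 0.0293) (227, 142, 0.028) (230, 162, 0.0267) (233, 167, 0.0255) (236, 123, 0.0242) (239, 60, 0.0228) (242, 76, 0.0215) (245, 118, 0.0202) (248, 80, 0.0189) (251, 76, 0.0175) (254, 76, 0.0162) (257, 76, 0.0148) (260, 76, 0.0135) (263, 76, 0.0121) (266, 76, 0.0107) (269, 76, 0.0093) (272, 76, 0.0079) (275, 76, 0.0065) (278, 75, 0.0051) (281, 75, 0.0037) (284, 75, 0.0022) (287, 75, 0.0008) (290, 75, -0.0007) (293, 75, -0.0021) (296, 75, -0.0036) (299, 75, -0.0051) (302, 75, -0.0066) (305, 77, -0.0081) (308, 78, -0.0096) (311, 78, -0.0111) (314, 77, -0.0127) (317, 77, -0.0142) (320, 77, -0.0157) (323, 77, -0.0173) (326, 77, -0.0189) (329, 77, -0.0205) (332, 77, -0.0221) (335, 73, -0.0237) (338, 208, -0.0253) (341, 224, -0.0269) (344, 242, -0.0285) t 40.9 pos [0.4256 0.0734 0.1843] turn [ 0.   -0.01 -1.25] off [-1.77 -8.13 -0.14] w 0.0345 gf 60.2 F [ 0.  -0.5 -1.9]
```

View pics/w10c.png

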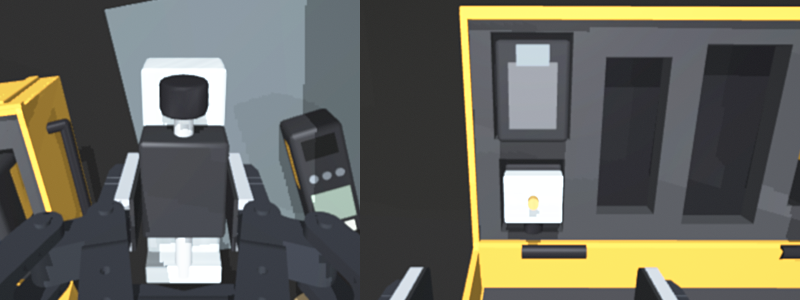

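Battery and mount are seated upright (right half of the picture), and the clamp is held square (left half). I verify which way round the clamp's bar lies.

Run:
```python
from h import *
c=load("pics/w10.png");s=observe()
print(intool(c,[[323,158],[323,163]],.0003,s)[:,0].round(4),intool(c,[[323,246],[323,336.5]],-.0177,s)[:,0].round(4))
plan([.5025,-.2499,.19],1.4)
im=cv2.imread("pics/w10.png");print([(v,int(im[v,290:300].mean())) for v in range(146,176,2)])
```

```text
[0.0518 0.0497] [ 0.0206 -0.023 ]
t 40.9 pos [0.4256 0.0734 0.1843] turn [ 0.   -0.01 -1.25] off [-1.72 -8.13 -0.14] w 0.0345 gf 60.2 F [ 0.  -0.5 -1.9]
[(146, 153), (148, 152), (150, 152), (152, 152), (154, 152), (156, 152), (158, 220), (160, 234), (162, 236), (164, 237), (166, 239), (168, 251), (170, 254), (172, 254), (174, 253)]
```

Request:
drive_tool(offset=[[0, 0, 0], [0, 0, 0], [-0.2, -1, 0], [-0.2, -1, 0], [-0.2, -1, 0], [-0.2, -1, 0], [-0.2, -1, 0], [-0.2, -1, 0], [-0.2, -1, 0], [-0.2, -1, 0]], turn=[[0, 0, -0.65], [0, 0, -0.6], [0, 0, 0], [0, 0, 0], [0, 0, 0], [0, 0, 0], [0, 0, 0], [0, 0, 0], [0, 0, 0], [0, 0, 0]], hand=[0, 0, 0, 0, 0, 0, 0, 0, 0, 0])

```text
time_s: 42.15
position: [0.4979, -0.2462, 0.1844]
tool_rot: [[-1.0, -0.025, -0.001], [-0.025, 1.0, 0.001], [0.001, 0.001, -1.0]]
ft_force: [0.7, 0.6, -0.9]
grip_width: 0.0345
gripper_force: 60.4
```

Request:
drive_tool(offset=[[-0.14, -0.13, 0], [0, 0, 0.3], [0, 0, 0.4], [0, 0, 0.4], [0, 0, 0.2], [0, 0, 0], [0, 0, 0], [0, 0, 0], [0, 0, 0], [0, 0, 0]], turn=[[0, 0, 0], [0, 0, 0], [0, 0, 0], [0, 0, 0], [0, 0, 0], [0, 0, 0], [0, 0, 0], [0, 0, 0], [0, 0, 0], [0, 0, 0]], hand=[0, 0, 0, 0, 0, 0, 0, 0, 0, 0])

```text
time_s: 43.4
position: [0.5035, -0.25, 0.133]
tool_rot: [[-1.0, -0.025, 0.0], [-0.025, 1.0, -0.0], [-0.0, -0.0, -1.0]]
ft_force: [-0.3, 0.7, -3.0]
grip_width: 0.0347
gripper_force: 60.5
```

Run:
```python
from ref import *
plan([.5035,-.2499,.0855],1.4)
```

```text
t 43.4 pos [ 0.5035 -0.25    0.133 ] turn [-0.  0.  0.] off [0.   0.   1.19] w 0.0347 gf 60.5 F [-0.3  0.7 -3. ]
```

Request:
drive_tool(offset=[[0, 0, 0.3], [0, 0, 0.2], [0, 0, 0.2], [0, 0, 0.2], [0, 0, 0.15], [0, 0, 0.14], [0, 0, 0], [0, 0, 0], [0, 0, 0], [0, 0, 0]], turn=[[0, 0, 0], [0, 0, 0], [0, 0, 0], [0, 0, 0], [0, 0, 0], [0, 0, 0], [0, 0, 0], [0, 0, 0], [0, 0, 0], [0, 0, 0]], hand=[0, 0, 0, 0, 0, 0, 0, 0, 0, 0])

```text
time_s: 44.65
position: [0.5036, -0.25, 0.0855]
tool_rot: [[-1.0, -0.025, 0.0], [-0.025, 1.0, -0.0], [-0.0, -0.0, -1.0]]
ft_force: [-0.1, -0.4, -1.9]
grip_width: 0.0347
gripper_force: 60.5
```

Request:
drive_tool(offset=[[0, 0, 0], [0, 0, 0], [0, 0, 0], [0, 0, -0.4], [0, 0, -0.8], [0, 0, -0.8], [0, 0, -0.6], [0, 0, 0], [0, 0, 0], [0, 0, 0]], turn=[[0, 0, 0], [0, 0, 0], [0, 0, 0], [0, 0, 0], [0, 0, 0], [0, 0, 0], [0, 0, 0], [0, 0, 0], [0, 0, 0], [0, 0, 0]], hand=[0.58, 0.58, 0.58, 0.58, 0.58, 0.58, 1, 1, 1, 1])

```text
time_s: 45.9
position: [0.5032, -0.2497, 0.1881]
tool_rot: [[-1.0, -0.025, -0.002], [-0.025, 1.0, 0.001], [0.002, 0.001, -1.0]]
ft_force: [-0.3, -0.1, 0.4]
grip_width: 0.0852
gripper_force: 0.0
```

Run:
```python
from ref import *
check("pics/t7.png"); snap("wrist","pics/w11.png")
plan([.5371,.1974,.14],12.3)
```

```text
diff {'laser': 785, 'battery': 221, 'receiver': 24, 'clamp': 357, 'mount': 276}
t 46.0 pos [ 0.5033 -0.2498  0.1885] turn [ 0.01 -0.01 -1.81] off [-3.21 10.74  1.21] w 0.0857 gf 0.0 F [ 0.1 -0.3 -0.2]
```

Request:
drive_tool(offset=[[0, 0, 0], [0, 0, 0], [-0.3, 1, 0], [-0.3, 1, 0], [-0.3, 1, 0], [-0.3, 1, 0], [-0.3, 1, 0], [-0.3, 1, 0], [-0.3, 1, 0], [-0.3, 1, 0]], turn=[[0, 0, -0.9], [0, 0, -0.91], [0, 0, 0], [0, 0, 0], [0, 0, 0], [0, 0, 0], [0, 0, 0], [0, 0, 0], [0, 0, 0], [0, 0, 0]], hand=[1, 1, 1, 1, 1, 1, 1, 1, 1, 1])

```text
time_s: 47.25
position: [0.5291, 0.0845, 0.189]
tool_rot: [[-0.977, -0.213, -0.001], [-0.213, 0.977, 0.0], [0.001, 0.0, -1.0]]
ft_force: [0.5, 0.5, -0.1]
grip_width: 0.0854
gripper_force: 0.0
```

Request:
drive_tool(offset=[[-0.3, 1, 0.3], [-0.3, 1, 0.3], [-0.21, 0.74, 0.4], [0, 0, 0.6], [0, 0, 0.7], [0, 0, 0.7], [0, 0, 0.6], [0, 0, 0.4], [0, 0, 0], [0, 0, 0]], turn=[[0, 0, 0], [0, 0, 0], [0, 0, 0], [0, 0, 0], [0, 0, 0], [0, 0, 0], [0, 0, 0], [0, 0, 0], [0, 0, 0], [0, 0, 0]], hand=[1, 1, 1, 1, 1, 1, 1, 1, 1, 1])

```text
time_s: 48.5
position: [0.5381, 0.1972, 0.0301]
tool_rot: [[-0.977, -0.213, 0.001], [-0.213, 0.977, 0.0], [-0.001, -0.0, -1.0]]
ft_force: [0.9, 0.0, 0.0]
grip_width: 0.085
gripper_force: 0.0
```

Run:
```python
from ref import *
plan([.5371,.1974,.0255],12.3)
```

```text
t 48.5 pos [0.5381 0.1972 0.0301] turn [-0.    0.01 -0.  ] off [0.02 0.01 0.11] w 0.085 gf 0.0 F [0.9 0.  0. ]
```

Request:
drive_tool(offset=[[0.02, 0, 0.11], [0, 0, 0], [0, 0, 0], [0, 0, 0], [0, 0, 0], [0, 0, 0], [0, 0, 0], [0, 0, 0], [0, 0, 0], [0, 0, 0]], turn=[[0, 0, 0], [0, 0, 0], [0, 0, 0], [0, 0, 0], [0, 0, 0], [0, 0, 0], [0, 0, 0], [0, 0, 0], [0, 0, 0], [0, 0, 0]], hand=[1, 0, 0, 0, 0, 0, 0, 0, 0, 0])

```text
time_s: 49.75
position: [0.5371, 0.1969, 0.0255]
tool_rot: [[-0.977, -0.213, 0.001], [-0.213, 0.977, -0.0], [-0.001, -0.0, -1.0]]
ft_force: [-1.2, 0.5, 4.9]
grip_width: 0.0467
gripper_force: 63.3
```

Request:
drive_tool(offset=[[0, 0, 0], [0, 0, -0.4], [0, 0, -0.8], [0, 0, -0.8], [0, 0, -0.8], [0, 0, -0.8], [0, 0, -0.4], [0, 0, 0], [0, 0, 0], [0, 0, 0]], turn=[[0, 0, 0], [0, 0, 0], [0, 0, 0], [0, 0, 0], [0, 0, 0], [0, 0, 0], [0, 0, 0], [0, 0, 0], [0, 0, 0], [0, 0, 0]], hand=[0, 0, 0, 0, 0, 0, 0, 0, 0, 0])

```text
time_s: 51.0
position: [0.5364, 0.1969, 0.184]
tool_rot: [[-0.977, -0.213, -0.002], [-0.213, 0.977, -0.0], [0.002, 0.0, -1.0]]
ft_force: [-0.3, -0.1, -2.1]
grip_width: 0.0465
gripper_force: 62.4
```

Run:
```python
from ref import *
im,c=snap("wrist","pics/w12.png");s=observe()
plan([.5062,-.1777,.19],1.4)
cv2.imwrite("pics/w12c.png",np.hstack([im[100:400,180:460],cv2.imread("pics/w11.png")[0:300,100:600]]))
```

```text
t 51.0 pos [0.5365 0.1969 0.1842] turn [ 0.   -0.02  1.81] off [ 0.99 -9.34 -0.15] w 0.0465 gf 62.4 F [-0.1 -0.4 -1.9]
```

View pics/w12c.png

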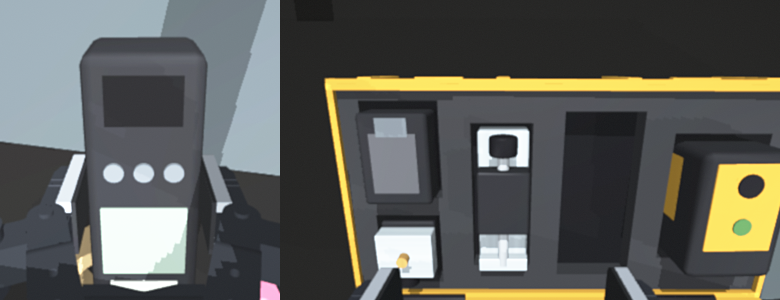

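All four are seated; the receiver is held square. I use its front top edge (row about 160) to find its offset along x.

Run:
```python
from h import *
im=cv2.imread("pics/w12.png");c=load("pics/w12.png");s=observe()
g=im[:,310:336].mean((1,2)).astype(int)
for v in list(range(134,184,2)): print((v,int(g[v]),float(intool(c,[323,v],-.0175,s)[0,0].round(4))),end=" ")
```

```text
(134, 177, 0.0643) (136, 161, 0.0636) (138, 74, 0.0629) (140, 69, 0.0622) (142, 71, 0.0615) (144, 72, 0.0608) (146, 72, 0.06) (148, 72, 0.0593) (150, 72, 0.0586) (152, 80, 0.0579) (154, 90, 0.0571) (156, 99, 0.0564) (158, 102, 0.0557) (160, 100, 0.0549) (162, 99, 0.0542) (164, 95, 0.0534) (166, 93, 0.0527) (168, 90, 0.0519) (170, 90, 0.0512) (172, 90, 0.0504) (174, 89, 0.0497) (176, 60, 0.0489) (178, 54, 0.0481) (180, 55, 0.0474) (182, 55, 0.0466)
```

Request:
drive_tool(offset=[[0, 0, 0], [0, 0, 0], [0.13, -1, 0], [0.13, -1, 0], [0.13, -1, 0], [0.13, -1, 0], [0.13, -1, 0], [0.13, -1, 0], [0.13, -1, 0], [0.13, -1, 0]], turn=[[0, 0, 0.9], [0, 0, 0.91], [0, 0, 0], [0, 0, 0], [0, 0, 0], [0, 0, 0], [0, 0, 0], [0, 0, 0], [0, 0, 0], [0, 0, 0]], hand=[0, 0, 0, 0, 0, 0, 0, 0, 0, 0])

```text
time_s: 52.3
position: [0.5028, -0.1252, 0.1846]
tool_rot: [[-1.0, -0.025, -0.001], [-0.025, 1.0, 0.0], [0.001, 0.0, -1.0]]
ft_force: [0.1, -0.3, -2.4]
grip_width: 0.0461
gripper_force: 62.5
```

Request:
drive_tool(offset=[[0, -1, 0], [0, -0.34, 0], [0, 0, 0.3], [0, 0, 0.4], [0, 0, 0.4], [0, 0, 0.2], [0, 0, 0], [0, 0, 0], [0, 0, 0], [0, 0, 0]], turn=[[0, 0, 0], [0, 0, 0], [0, 0, 0], [0, 0, 0], [0, 0, 0], [0, 0, 0], [0, 0, 0], [0, 0, 0], [0, 0, 0], [0, 0, 0]], hand=[0, 0, 0, 0, 0, 0, 0, 0, 0, 0])

```text
time_s: 53.55
position: [0.5046, -0.1777, 0.1332]
tool_rot: [[-1.0, -0.025, 0.001], [-0.025, 1.0, -0.0], [-0.001, -0.0, -1.0]]
ft_force: [-0.5, 0.3, -2.3]
grip_width: 0.0463
gripper_force: 62.6
```

Run:
```python
from ref import *
plan([.5042,-.1777,.0855],1.4)
```

```text
t 53.5 pos [ 0.5046 -0.1777  0.1332] turn [-0.    0.01  0.  ] off [ 0.01 -0.    1.19] w 0.0463 gf 62.6 F [-0.5  0.3 -2.3]
```

Request:
drive_tool(offset=[[0.01, 0, 0.3], [0, 0, 0.2], [0, 0, 0.2], [0, 0, 0.2], [0, 0, 0.15], [0, 0, 0.14], [0, 0, 0], [0, 0, 0], [0, 0, 0], [0, 0, 0]], turn=[[0, 0, 0], [0, 0, 0], [0, 0, 0], [0, 0, 0], [0, 0, 0], [0, 0, 0], [0, 0, 0], [0, 0, 0], [0, 0, 0], [0, 0, 0]], hand=[0, 0, 0, 0, 0, 0, 0, 0, 0, 0])

```text
time_s: 54.8
position: [0.5041, -0.1776, 0.0854]
tool_rot: [[-1.0, -0.025, 0.0], [-0.025, 1.0, -0.0], [-0.0, -0.0, -1.0]]
ft_force: [0.2, 0.2, -2.1]
grip_width: 0.0472
gripper_force: 62.7
```

Request:
drive_tool(offset=[[0, 0, 0], [0, 0, 0], [0, 0, 0], [0, 0, -0.4], [0, 0, -0.8], [0, 0, -0.8], [0, 0, -1], [0, 0, -1], [0, 0, -1], [0, 0, -1]], turn=[[0, 0, 0], [0, 0, 0], [0, 0, 0], [0, 0, 0], [0, 0, 0], [0, 0, 0], [0, 0, 0], [0, 0, 0], [0, 0, 0], [0, 0, 0]], hand=[0.72, 0.72, 0.72, 0.72, 0.72, 0.72, 0.72, 0.72, 0.5, 0])

```text
time_s: 56.05
position: [0.5039, -0.1774, 0.3268]
tool_rot: [[-1.0, -0.025, 0.0], [-0.025, 1.0, -0.0], [-0.0, -0.0, -1.0]]
ft_force: [1.5, 0.6, -0.6]
grip_width: 0.0257
gripper_force: 0.0
```

Run:
```python
from ref import *
im,c=snap("wrist","pics/w13.png");t,_=snap("top","pics/t8.png")
cv2.imwrite("pics/w13c.png",np.vstack([cv2.resize(im[0:300,90:540],(540,360)),cv2.resize(t[110:250,340:520],(540,420))[:240]]))
plan([.57,-.2,.3],1.4)
```

```text
t 56.1 pos [ 0.5049 -0.178   0.3296] turn [-0.04  0.07  0.  ] off [-1.61 -0.59  0.74] w 0.0107 gf 0.0 F [-0.1 -0.4  0.4]
```

View pics/w13c.png

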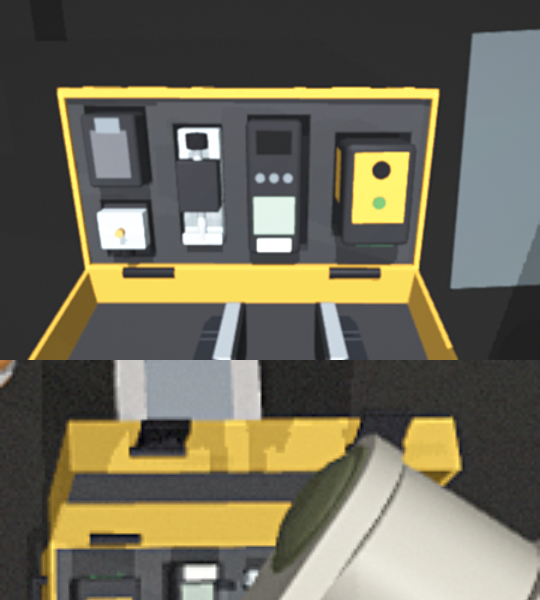

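All five parts sit upright in their pockets. Now the lid: go behind it with shut fingers and push it over.

Request:
drive_tool(offset=[[-0.7, -0.1, 0], [-0.7, -0.1, 0], [-0.7, -0.1, 0], [-0.7, -0.1, 0], [-0.7, -0.1, 0], [-0.7, -0.1, 0], [-0.7, 0, 0], [0, 0, 0], [0, 0, 0], [0, 0, 0]], turn=[[0, 0, 0], [0, 0, 0], [0, 0, 0], [0, 0, 0], [0, 0, 0], [0, 0, 0], [0, 0, 0], [0, 0, 0], [0, 0, 0], [0, 0, 0]], hand=[0, 0, 0, 0, 0, 0, 0, 0, 0, 0])

```text
time_s: 57.4
position: [0.7, -0.1968, 0.326]
tool_rot: [[-1.0, -0.024, 0.0], [-0.024, 1.0, -0.0], [-0.0, -0.0, -1.0]]
ft_force: [-0.3, 0.6, -0.0]
grip_width: 0.0002
gripper_force: 0.0
```

Run:
```python
from ref import *
plan([.702,-.2,.205],1.4); print(observe()["q"].round(1))
c=camera_info("top"); t=cv2.imread("pics/top0.png")
# lid angle from top view: outer edge corners (crop1 ~ (427,40),(772,40)) and rim edge (~(430,90))
for z in (.23,.24,.25): print(z,ray(c,[[205+600/2.7,115+40/2.7],[205+570/2.7,115+88/2.7]],z).round(3).tolist())
print("bottle",ray(c,[336,115],0).round(3),"books",ray(c,[[378,104],[427,104]],.016).round(3).tolist())
```

```text
t 57.4 pos [ 0.7    -0.1968  0.326 ] turn [-0.  0.  0.] off [-0.05 -0.08  3.03] w 0.0002 gf 0.0 F [-0.3  0.6 -0. ]
[ -25.    41.4   24.3   -0.   114.3 -116.4]
0.23 [[0.671, -0.206, 0.23], [0.625, -0.178, 0.23]]
0.24 [[0.668, -0.203, 0.24], [0.623, -0.175, 0.24]]
0.25 [[0.666, -0.2, 0.25], [0.621, -0.172, 0.25]]
bottle [[0.772 0.012 0.   ]] books [[0.803, -0.117, 0.016], [0.806, -0.269, 0.016]]
```

Request:
drive_tool(offset=[[-0.05, -0.08, 0.4], [0, 0, 0.5], [0, 0, 0.5], [0, 0, 0.5], [0, 0, 0.5], [0, 0, 0.4], [0, 0, 0.2], [0, 0, 0], [0, 0, 0], [0, 0, 0]], turn=[[0, 0, 0], [0, 0, 0], [0, 0, 0], [0, 0, 0], [0, 0, 0], [0, 0, 0], [0, 0, 0], [0, 0, 0], [0, 0, 0], [0, 0, 0]], hand=[0, 0, 0, 0, 0, 0, 0, 0, 0, 0])

```text
time_s: 58.65
position: [0.7029, -0.1999, 0.2061]
tool_rot: [[-1.0, -0.025, 0.001], [-0.025, 1.0, -0.001], [-0.001, -0.001, -1.0]]
ft_force: [-0.8, -0.4, 0.0]
grip_width: -0.0
gripper_force: 0.0
```

Request:
drive_tool(offset=[[0.25, 0, 0], [0.25, 0, 0], [0.25, 0, 0], [0.25, 0, 0], [0.25, 0, 0], [0.25, 0, 0], [0.25, 0, 0], [0.25, 0, 0], [0, 0, 0], [0, 0, 0]], turn=[[0, 0, 0], [0, 0, 0], [0, 0, 0], [0, 0, 0], [0, 0, 0], [0, 0, 0], [0, 0, 0], [0, 0, 0], [0, 0, 0], [0, 0, 0]], hand=[0, 0, 0, 0, 0, 0, 0, 0, 0, 0])

```text
time_s: 59.9
position: [0.6234, -0.202, 0.2059]
tool_rot: [[-1.0, -0.025, 0.002], [-0.025, 1.0, -0.001], [-0.002, -0.001, -1.0]]
ft_force: [3.5, 0.5, 3.0]
grip_width: 0.0
gripper_force: 2.4
```

Request:
drive_tool(offset=[[0.25, 0, -0.03], [0.25, 0, -0.03], [0.25, 0, -0.03], [0.25, 0, -0.03], [0.25, 0, -0.03], [0.25, 0, -0.03], [0.25, 0, -0.03], [0.25, 0, -0.03], [0, 0, 0], [0, 0, 0]], turn=[[0, 0, 0], [0, 0, 0], [0, 0, 0], [0, 0, 0], [0, 0, 0], [0, 0, 0], [0, 0, 0], [0, 0, 0], [0, 0, 0], [0, 0, 0]], hand=[0, 0, 0, 0, 0, 0, 0, 0, 0, 0])

```text
time_s: 61.15
position: [0.5425, -0.2038, 0.2148]
tool_rot: [[-1.0, -0.025, -0.001], [-0.025, 1.0, 0.0], [0.001, 0.0, -1.0]]
ft_force: [-0.8, -0.4, -0.5]
grip_width: -0.0002
gripper_force: 0.0
```

Request:
drive_tool(offset=[[0.23, 0, 0.1], [0.23, 0, 0.1], [0.23, 0, 0.1], [0.24, 0, 0.2], [0.24, 0, 0.2], [0.24, 0, 0.2], [0.24, 0, 0.2], [0, 0, 0], [0, 0, 0], [0, 0, 0]], turn=[[0, 0, 0], [0, 0, 0], [0, 0, 0], [0, 0, 0], [0, 0, 0], [0, 0, 0], [0, 0, 0], [0, 0, 0], [0, 0, 0], [0, 0, 0]], hand=[0, 0, 0, 0, 0, 0, 0, 0, 0, 0])

```text
time_s: 62.4
position: [0.477, -0.2055, 0.171]
tool_rot: [[-1.0, -0.025, 0.0], [-0.025, 1.0, -0.0], [-0.0, -0.0, -1.0]]
ft_force: [-0.3, -0.3, -0.0]
grip_width: -0.0001
gripper_force: 0.0
```

Request:
drive_tool(offset=[[0.1, 0, 0.15], [0.1, 0, 0.15], [0.1, 0, 0.15], [0.1, 0, 0.15], [0.1, 0, 0.15], [0, 0, 0.1], [0, 0, 0.1], [0, 0, 0], [0, 0, 0], [0, 0, 0]], turn=[[0, 0, 0], [0, 0, 0], [0, 0, 0], [0, 0, 0], [0, 0, 0], [0, 0, 0], [0, 0, 0], [0, 0, 0], [0, 0, 0], [0, 0, 0]], hand=[0, 0, 0, 0, 0, 0, 0, 0, 0, 0])

```text
time_s: 63.65
position: [0.4569, -0.206, 0.133]
tool_rot: [[-1.0, -0.025, 0.0], [-0.025, 1.0, -0.0], [-0.0, -0.0, -1.0]]
ft_force: [0.3, 0.5, -0.6]
grip_width: 0.0002
gripper_force: 0.0
```

Run:
```python
from ref import *
plan([.452,-.205,.129],1.4)
```

```text
t 63.6 pos [ 0.4569 -0.206   0.133 ] turn [-0.  0.  0.] off [0.12 0.03 0.1 ] w 0.0002 gf 0.0 F [ 0.3  0.5 -0.6]
```

Request:
drive_tool(offset=[[0, 0, 0.05], [0, 0, 0.05], [0, 0, 0.05], [0, 0, 0.05], [0, 0, 0], [0, 0, 0], [0, 0, 0], [0, 0, 0], [0, 0, 0], [0, 0, 0]], turn=[[0, 0, 0], [0, 0, 0], [0, 0, 0], [0, 0, 0], [0, 0, 0], [0, 0, 0], [0, 0, 0], [0, 0, 0], [0, 0, 0], [0, 0, 0]], hand=[0, 0, 0, 0, 0, 0, 0, 0, 0, 0])

```text
time_s: 64.9
position: [0.4569, -0.2062, 0.1296]
tool_rot: [[-1.0, -0.025, 0.003], [-0.026, 1.0, -0.003], [-0.003, -0.004, -1.0]]
ft_force: [-13.6, 8.7, 47.6]
grip_width: 0.0003
gripper_force: 24.1
```

Run:
```python
from ref import *
im,c=snap("wrist","pics/w14.png")
plan([.452,-.205,.129],1.4)
a,_=snap("top","pics/t9.png");b,_=snap("scene","pics/s9.png")
cv2.imwrite("pics/w14c.png",np.vstack([cv2.resize(im,(480,300)),np.hstack([cv2.resize(b[170:310,120:360],(480,280)),cv2.resize(a[110:250,340:500],(320,280))[:, :320]])[:, :480]]) if 0 else np.vstack([np.hstack([cv2.resize(im,(480,300)),np.zeros((300,320,3),np.uint8)]),np.hstack([cv2.resize(b[170:310,120:360],(480,280)),cv2.resize(a[110:250,340:500],(320,280))])]))
```

```text
t 65.0 pos [ 0.4569 -0.2062  0.1296] turn [-0.03  0.03  0.01] off [0.12 0.03 0.02] w 0.0001 gf 24.1 F [-14.9   8.6  47.8]
```

View pics/w14c.png

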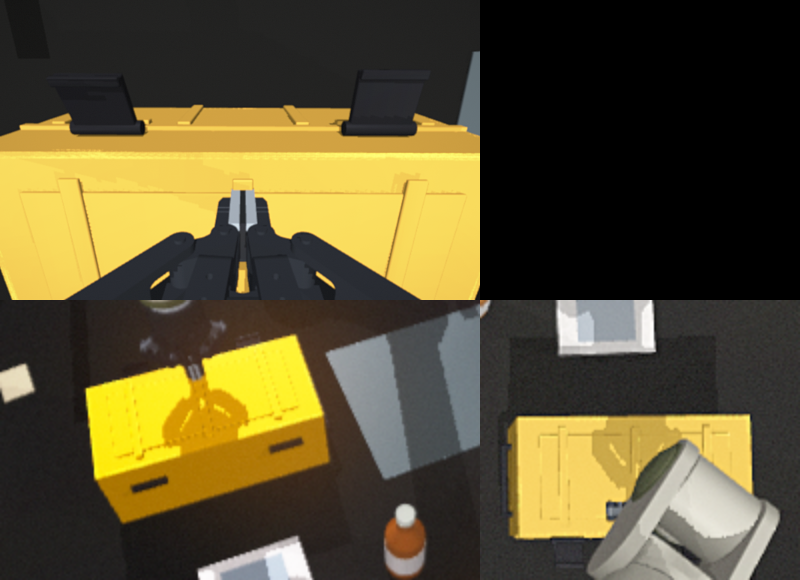

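The lid is fully shut, with the tip at 0.130 and force on the lid top. Both latches stick out towards the robot, at picture (95,100) and (388,100). Next is the left latch.

Request:
drive_tool(offset=[[0, 0, -0.5], [0, 0, -0.5], [0, 0, -0.4], [0.5, 0.5, 0], [0.5, 0.6, 0], [0.5, 0.6, 0], [0.38, 0.6, 0], [0, 0, 0], [0, 0, 0], [0, 0, 0]], turn=[[0, 0, 0], [0, 0, 0], [0, 0, 0], [0, 0, 0], [0, 0, 0], [0, 0, 0], [0, 0, 0], [0, 0, 0], [0, 0, 0], [0, 0, 0]], hand=[0, 0, 0, 0, 0, 0, 0, 0, 0, 0])

```text
time_s: 66.3
position: [0.3798, -0.1165, 0.1808]
tool_rot: [[-1.0, -0.024, 0.0], [-0.024, 1.0, -0.0], [-0.0, -0.0, -1.0]]
ft_force: [-0.6, 0.3, -0.0]
grip_width: -0.0
gripper_force: 0.0
```

Run:
```python
from ref import *
plan([.383,-.1153,.12],1.4)
c=load("pics/w14.png"); k=lambda l:np.array(l)*[640/480,400/300]
print("latch hinge rows",ray(c,k([[342,127],[416,127],[70,127],[145,127]]),.099).round(3).tolist(),"tips",ray(c,k([[392,72],[85,78]]),.11).round(3).tolist())
print("lid front edge",ray(c,k([[120,153],[360,153]]),.13).round(3).tolist())
```

```text
t 66.3 pos [ 0.3798 -0.1165  0.1808] turn [-0.  0. -0.] off [-0.08  0.03  1.52] w -0.0 gf 0.0 F [-0.6  0.3 -0. ]
latch hinge rows [[0.417, -0.14, 0.099], [0.415, -0.09, 0.099], [0.421, -0.323, 0.099], [0.42, -0.272, 0.099]] tips [[0.38, -0.119, 0.11], [0.388, -0.301, 0.11]]
lid front edge [[0.427, -0.276, 0.13], [0.424, -0.139, 0.13]]
```

Request:
drive_tool(offset=[[-0.08, 0.03, 0.4], [0, 0, 0.4], [0, 0, 0.25], [0, 0, 0.25], [0, 0, 0.25], [0, 0, 0.25], [0, 0, 0.25], [0, 0, 0.25], [0, 0, 0.25], [0, 0, 0.2]], turn=[[0, 0, 0], [0, 0, 0], [0, 0, 0], [0, 0, 0], [0, 0, 0], [0, 0, 0], [0, 0, 0], [0, 0, 0], [0, 0, 0], [0, 0, 0]], hand=[0, 0, 0, 0, 0, 0, 0, 0, 0, 0])

```text
time_s: 67.55
position: [0.3824, -0.1145, 0.0703]
tool_rot: [[-1.0, -0.025, -0.0], [-0.025, 1.0, 0.0], [0.0, 0.0, -1.0]]
ft_force: [-0.2, -0.2, 1.8]
grip_width: 0.0001
gripper_force: 0.9
```

Request:
drive_tool(offset=[[-0.1, 0, 0], [-0.1, 0, 0], [-0.1, 0, 0], [-0.1, 0, 0], [-0.05, 0, 0], [0, 0, 0], [0, 0, 0], [0, 0, 0], [0, 0, 0], [0, 0, 0]], turn=[[0, 0, 0], [0, 0, 0], [0, 0, 0], [0, 0, 0], [0, 0, 0], [0, 0, 0], [0, 0, 0], [0, 0, 0], [0, 0, 0], [0, 0, 0]], hand=[0, 0, 0, 0, 0, 0, 0, 0, 0, 0])

```text
time_s: 68.8
position: [0.4007, -0.1143, 0.0711]
tool_rot: [[-1.0, -0.025, 0.001], [-0.025, 1.0, -0.0], [-0.001, -0.0, -1.0]]
ft_force: [0.1, 0.1, 0.0]
grip_width: 0.0001
gripper_force: 0.1
```

Request:
drive_tool(offset=[[-0.04, 0, 0], [-0.04, 0, 0], [-0.04, 0, 0], [0, 0, 0], [0, 0, 0], [0, 0, 0], [0, 0, 0], [0, 0, 0], [0, 0, 0], [0, 0, 0]], turn=[[0, 0, 0], [0, 0, 0], [0, 0, 0], [0, 0, 0], [0, 0, 0], [0, 0, 0], [0, 0, 0], [0, 0, 0], [0, 0, 0], [0, 0, 0]], hand=[0, 0, 0, 0, 0, 0, 0, 0, 0, 0])

```text
time_s: 70.05
position: [0.4029, -0.114, 0.0707]
tool_rot: [[-1.0, -0.026, -0.006], [-0.026, 1.0, 0.0], [0.006, 0.0, -1.0]]
ft_force: [-16.5, -8.1, 6.4]
grip_width: 0.0001
gripper_force: 8.2
```

Request:
drive_tool(offset=[[0.3, 0, 0], [0.3, 0, 0], [0, 0, -0.9], [0, 0, -0.9], [0, 0, -0.9], [0, -1, 0], [0, -1, 0], [0, -1, 0], [0, -1, 0], [0, -0.5, 0]], turn=[[0, 0, 0], [0, 0, 0], [0, 0, 0], [0, 0, 0], [0, 0, 0], [0, 0, 0], [0, 0, 0], [0, 0, 0], [0, 0, 0], [0, 0, 0]], hand=[0, 0, 0, 0, 0, 0, 0, 0, 0, 0])

```text
time_s: 71.3
position: [0.3854, -0.2961, 0.1787]
tool_rot: [[-1.0, -0.023, 0.0], [-0.023, 1.0, -0.0], [-0.0, -0.0, -1.0]]
ft_force: [-0.3, 0.7, 0.7]
grip_width: 0.0002
gripper_force: 0.0
```

Run:
```python
from ref import *
plan([.388,-.296,.071],1.4)
```

```text
t 71.3 pos [ 0.3854 -0.2961  0.1787] turn [-0.    0.   -0.01] off [-0.06  0.    2.69] w 0.0002 gf 0.0 F [-0.3  0.7  0.7]
```

Request:
drive_tool(offset=[[-0.06, 0, 0.4], [0, 0, 0.4], [0, 0, 0.25], [0, 0, 0.25], [0, 0, 0.25], [0, 0, 0.25], [0, 0, 0.25], [0, 0, 0.25], [0, 0, 0.25], [0, 0, 0.14]], turn=[[0, 0, 0], [0, 0, 0], [0, 0, 0], [0, 0, 0], [0, 0, 0], [0, 0, 0], [0, 0, 0], [0, 0, 0], [0, 0, 0], [0, 0, 0]], hand=[0, 0, 0, 0, 0, 0, 0, 0, 0, 0])

```text
time_s: 72.55
position: [0.388, -0.2944, 0.0706]
tool_rot: [[-1.0, -0.025, -0.001], [-0.025, 1.0, 0.001], [0.001, 0.001, -1.0]]
ft_force: [-1.2, 0.3, 2.7]
grip_width: 0.0001
gripper_force: 0.9
```

Request:
drive_tool(offset=[[-0.1, 0, 0], [-0.1, 0, 0], [-0.1, 0, 0], [-0.1, 0, 0], [-0.06, 0, 0], [-0.04, 0, 0], [-0.03, 0, 0], [0, 0, 0], [0, 0, 0], [0, 0, 0]], turn=[[0, 0, 0], [0, 0, 0], [0, 0, 0], [0, 0, 0], [0, 0, 0], [0, 0, 0], [0, 0, 0], [0, 0, 0], [0, 0, 0], [0, 0, 0]], hand=[0, 0, 0, 0, 0, 0, 0, 0, 0, 0])

```text
time_s: 73.8
position: [0.4069, -0.2938, 0.0712]
tool_rot: [[-1.0, -0.025, -0.006], [-0.025, 1.0, 0.001], [0.006, 0.001, -1.0]]
ft_force: [-18.6, -2.5, 3.2]
grip_width: -0.0002
gripper_force: 9.2
```

Request:
drive_tool(offset=[[0.3, 0, 0], [0.4, 0, 0], [0.3, 0, -0.8], [0, 0.5, -0.9], [0, 0.6, -0.9], [0, 0.6, -0.9], [0, 0.6, -0.5], [0, 0, 0], [0, 0, 0], [0, 0, 0]], turn=[[0, 0, 0], [0, 0, 0], [0, 0, 0], [0, 0, 0], [0, 0, 0], [0, 0, 0], [0, 0, 0], [0, 0, 0], [0, 0, 0], [0, 0, 0]], hand=[0, 0, 0, 0, 0, 0, 0, 0, 0, 0])

```text
time_s: 75.05
position: [0.3668, -0.2035, 0.2304]
tool_rot: [[-1.0, -0.024, -0.001], [-0.024, 1.0, 0.001], [0.001, 0.001, -1.0]]
ft_force: [-0.2, 0.4, 0.1]
grip_width: -0.0001
gripper_force: 0.0
```

Run:
```python
from ref import *
im,c=snap("wrist","pics/w15.png")
t,_=snap("top","pics/t10.png")
cv2.imwrite("pics/w15c.png",np.vstack([cv2.resize(im,(560,350)),cv2.resize(t[80:260,180:500],(560,250))[:250]]))
plan([.36,-.2,.25],1.4)
```

```text
t 75.2 pos [ 0.3669 -0.2034  0.2306] turn [ 0.01 -0.01 -0.  ] off [ 0.17  0.09 -0.48] w -0.0 gf 0.0 F [-1.  -0.1  0.5]
```

View pics/w15c.png

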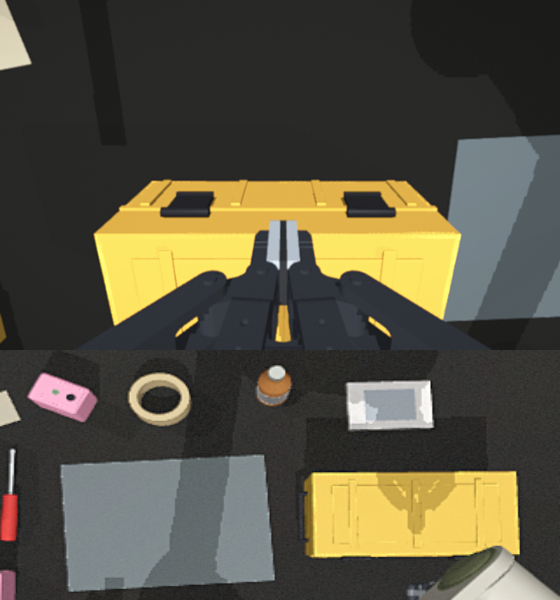

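The lid is shut, both latches lie flat against the case front (picture (190,203) and (368,203)), the mat is empty and the bystanders are undisturbed. I hand in.

```bash
python3 -c "
from rig import env; print(env.close_job())"
```

```text
the job is handed in; nothing more can be done
None
```

The job is handed in: all five parts are in their pockets, the lid is shut, both latches look flat in the last picture, and the bystanders are undisturbed; the hand-in call gave no verdict.

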